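# Put a cover sample to press on the stage plate

## Robot

A 6-joint arm with a two-finger parallel gripper is mounted at the origin on the work surface. World frame = base frame: x ahead of the robot, y to its left, z up, the work surface at z = 0. Lengths are in mm, angles in rad, forces in N, time in s.
With the tool pointing down it reaches from about 300 to 775 mm from the base axis. Payload 14.6 kg.
Tool frame: the origin (TCP) lies at the very end of the fingers, on their centre line; the grasp point (between the pads) lies 19 mm behind it; z points along the fingers, y is the line along which they close (so a half turn about z gives the same grasp; the last joint's range is limited). The gripper opens to 94 mm and grips with 3 to 60 N. Pads are 16 mm wide; open, the fingers measure 119 mm over their backs; the gripper's body (75 mm by 177 mm) begins 78 mm behind the grasp point.
Start: joints at [1.205, 0.3, 1.521, -0, 1.321, -0.067], TCP at [161.903, 525.62, 183.346] pointing down, gripper open.
Joint ranges: [-3.03, 3.03], [-0.79, 2.21], [0.23, 2.52], [-1.04, 4.18], [0, 3.07], [-2.55, 2.55]. Speed limits (rad/s): [2.22, 2.22, 2.57, 3.14, 3.14, 3.14].

## Interface

Orientations are given as [roll, pitch, yaw] about the fixed x, y, z axes, in that order (R = Rz(yaw) Ry(pitch) Rx(roll)).
In Python, from cell import manip gives the robot as it stands. The module is installed in compiled form; this text tells all that it offers.
- The arm moves only by the shell command python3 -m inch 'ROWS' [FORCE]. ROWS is JSON, a list of rows, each an object of numbers: "gripper": the opening, from 0 (shut) to 1 (fully open); "dx", "dy", "dz": the shift along the world's x, y, z in m; "wx", "wy", "wz": the turn, a rotation vector about the world's x, y, z in degrees. A call has exactly 5 rows; each row is the pose to reach, as a shift and turn from the pose commanded when the call began; what a row does not reach only later rows make up. A row lasts 1/12 s, in which the tool goes at most 41.7 mm and 7.16 degrees, less where a joint would pass 70% of its speed; a pose out of reach is approached as far as the arm can. A call with a gripper value outside its range is refused whole. The fingers move at their own pace and stop on an object; FORCE is the grip in N (left out, the last holds). Time passes only in rows, so rows that repeat a pose let the fingers close, or fill a call up. It gives the time, the measured TCP pose, the force, the opening and the grip force at its end, in the units of the state.
- manip.read_state(): the state, without advancing time (a new reading comes with each control period).
- manip.camera(name): name is "scene" or "top" or "wrist"; returns the picture (420x560x3 uint8, blue, green, red); there is no depth.
- manip.camera_info(name): a dict with "camera_matrix" (3x3 intrinsics, pixels), "D" ([k1, k2, p1, p2, k3] as OpenCV has them; the pictures are not rectified), "R" (3x3) and "t" (3): a world point X has camera coordinates R X + t; the wrist camera has in their place "tool_from_camera" (4x4, takes a point from camera to tool coordinates, whose origin is the TCP and whose axes are the flange's). Camera axes: x right, y down, z forward; pixel columns grow to the right and rows downward; lengths in mm; the calibration is good to about 2 mm. A picture is of the moment at which its call begins: read the wrist's pose just before it. camera_info takes no time and is no camera call.
- manip.sign_off(): hands the job in; it is judged then, once.
The state is a dict: "clock": time; "joints": joint angles; "qd": joint speeds; "effort": joint torques, N m; "eef_pos": TCP position; "eef_rot": TCP orientation; "wrist_force": force on the tool from outside, world axes, zero at the start; "moment": the same for the moment, N m; "finger_gap": finger opening in mm; "finger_force": force on a finger pad.
Only numpy, scipy, OpenCV 4.12 (cv2) and the standard library are available. Lean on these libraries where they do the work, as an engineer would, in place of code of your own. Each camera call takes 0.05 s, during which the arm holds its last target. There are 200 camera calls.

## Task

Lay the oblong cloth-covered sample board flat on the aluminium stage plate, centred between its six stops and patterned side up, and let go of it. Then set the round iron weight with the knob upright on the middle of that sample, gently, without dropping it or pressing it down hard, and leave everything else on the bench where it is.

Things in the scene. Friction and masses are not known exactly. Their poses are not given: they have to be found in the camera images.
- stage: Fixed aluminium plate, 170 (x) x 110 (y) x 12 mm. Origin: centre of underside. Six dark steel stops, 10 mm high, stand on top round a 96 x 56 mm seat (3 mm play each side of the sample): a bar 28 mm wide across each end, inner face at x = +-48 mm (upper 3 mm: +-51), outer +-57; four pins of 8 mm diameter (4 mm at the top) at x = +-34, y = +-32. Long sides free for fingers between the pins.
- stage_centre (a point): Middle of the seat, on the top face of the stage plate (12 mm above the bench); axes as stage.
- sample: Loose oblong board, 90 (x) x 50 (y) x 6 mm, about 35 g, covered in black cloth with small yellow flecks on top, lying flat on the bench to the left or right of the plate. Origin: centre of its underside, x along its length, z up.
- weight: Loose black iron weight, about 0.5 kg: round body 44 mm diameter, 38 mm high; neck 16 mm diameter; on top a round knob 26 mm diameter from 52 to 70 mm height, top at 73 mm. Stands on the bench to the left or right. Origin: centre of its underside, z up.
- square_sample: Bystander: square board 64 x 64 x 6 mm in the same cloth; too wide for the seat. Origin: centre of its underside.
- iron_block: Bystander: plain square black iron block, 50 x 50 x 38 mm, no knob. Origin: centre of its underside.
- pencil: Bystander: pencil, about 175 mm long along its y, 6 mm thick, lying nearest the robot. Origin: underside, mid-length.
- eraser: Bystander: eraser, 44 (y) x 22 x 12 mm, beyond the plate. Origin: underside, near its middle.
- bone_folder: Bystander: flat bone folder, 140 (x) x 20 x 5 mm, on the left. Origin: underside, near its middle.
- brayer: Bystander: hand roller, 34 mm diameter, 90 mm wide (y), its handle running 140 mm to its -x; on the right. Origin: under the roller's axis.
- glue_jar: Bystander: white jar, 68 mm diameter, 85 mm high, beyond the plate to the left. Origin: centre of its underside.
- awl: Bystander: awl, wooden handle 85 mm long and 30 mm thick (to -x), steel point 60 mm (to +x); beyond the plate to the right. Origin: under the join of handle and point.
Mind the look-alikes: they are no part of the job. What is shaped like the sample but purple or white is not meant.

How it is judged:
By the outcome, as a careful person would: the job done as asked, in the order asked, and still so for the second after the job is handed in, with the robot touching nothing.
It also fails if it takes over 54 s, if anything falls off the work surface, if the arm or the gripper's body presses on something with over 40 N, if the wrist force passes 120 N, or if a joint passes its speed limit or range.

## Working session

There is one attempt and no reset: what is moved stays moved. The work goes in short steps, Python scripts to look and compute and a shell command to move; the robot and the scene stay as the last step left them, time stands still between calls to the robot, and variables do not carry over. Pictures are saved under pics/ and viewed, at most 10 in all, crops included, and the job is handed in when it is done.

```bash
mkdir -p pics; cat > h.py <<'E'
import numpy as np, cv2
from cell import manip
from scipy.spatial.transform import Rotation as Ro
def cam(n,f=None):
    s=manip.read_state(); im=manip.camera(n)
    if f: cv2.imwrite('pics/'+f,im)
    return s,im
def pose(n,s):
    i=manip.camera_info(n); K=np.array(i['camera_matrix']);D=np.array(i['D'],float)
    if n=='wrist':
        T=np.eye(4);T[:3,:3]=Ro.from_euler('xyz',s['eef_rot']).as_matrix();T[:3,3]=s['eef_pos']
        C=T@np.array(i['tool_from_camera']); R=C[:3,:3].T; t=-R@C[:3,3]
    else: R=np.array(i['R']);t=np.array(i['t']).ravel()
    return K,D,R,t
def px2w(n,s,uv,z):
    K,D,R,t=pose(n,s)
    p=cv2.undistortPoints(np.array(uv,float).reshape(-1,1,2),K,D).reshape(-1,2)
    d=np.c_[p,np.ones(len(p))]@R; c=-R.T@t
    return c+d*((np.broadcast_to(z,len(p))-c[2])/d[:,2])[:,None]
def w2px(n,s,X):
    K,D,R,t=pose(n,s)
    return cv2.projectPoints(np.array(X,float).reshape(-1,1,3),cv2.Rodrigues(R)[0],t,K,D)[0].reshape(-1,2)
E
python3 - <<'E'
from h import *
s,im=cam('top','top.png'); cam('scene','scene.png'); print(s)
for n in('top','scene'):
    K,D,R,t=pose(n,s); print(n,K[0,0],-R.T@t)
E
```

```text
{'clock': 0.0, 'joints': array([ 1.20541563e+00,  3.00494212e-01,  1.52158009e+00,  8.80887227e-06,
        1.32069244e+00, -6.66081814e-02]), 'qd': array([-0.00141814,  0.00244187,  0.00070408, -0.00084466,  0.00108591,
       -0.00063123]), 'effort': array([-1.64157915e-03, -5.31801724e+01, -3.52733588e+01,  7.07681640e-02,
        2.44228105e-02, -9.91807929e-05]), 'eef_pos': array([161.79302901, 525.36425682, 182.77408499]), 'eef_rot': array([-3.14042174e+00, -8.66593368e-05,  2.84281791e+00]), 'wrist_force': array([ 0.50830915, -0.43786172,  0.15008292]), 'moment': array([0.00715127, 0.0166667 , 0.00057614]), 'finger_force': 0.0, 'finger_gap': 94.0863518567879}
top 384.832670153761 [444.52885098  12.6072156  988.90999091]
scene 461.64663208085875 [1238.22620021 -903.65740422  932.31974384]
```

View pics/top.png

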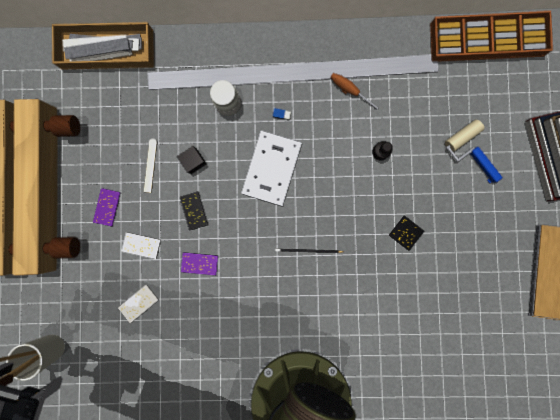

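View pics/scene.png

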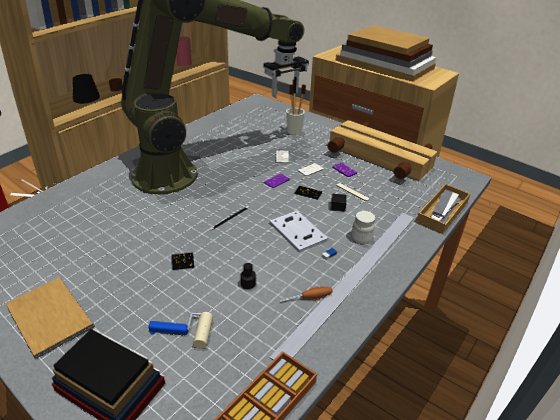

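The top view shows the sample (black with yellow flecks, oblong) at about (194,211), the stage at (271,168), the weight at (383,150), the square board at (406,233) and the iron block at (192,159). I'll segment them next.

```bash
python3 - <<'E'
from h import *
s=manip.read_state(); im=cv2.imread('pics/top.png')
def rect(mask,box,z,name):
    x0,y0,x1,y1=box; m=np.zeros_like(mask); m[y0:y1,x0:x1]=mask[y0:y1,x0:x1]
    m=cv2.morphologyEx(m,cv2.MORPH_CLOSE,np.ones((5,5),np.uint8))
    c=max(cv2.findContours(m,cv2.RETR_EXTERNAL,cv2.CHAIN_APPROX_NONE)[0],key=cv2.contourArea)
    w=px2w('top',s,c.reshape(-1,2),z)[:,:2].astype(np.float32)
    r=cv2.minAreaRect(w); print(name,r); 
    return r
g=im.max(2)
sat=im.max(2).astype(int)-im.min(2)
dark=((g<50)|((sat>60)&(im[...,0]<im[...,2]))).astype(np.uint8)*255
br=(g>170).astype(np.uint8)*255
rect(br,(238,125,305,210),12,'stage')
rect(dark,(175,185,212,235),6,'sample')
rect(dark,(368,135,398,165),30,'weight')
rect(dark,(383,210,430,255),6,'square')
cv2.imwrite('pics/c.png',cv2.resize(np.vstack([np.hstack([im[120:245,165:310],im[120:245,340:440]]),cv2.cvtColor(np.hstack([np.maximum(dark,br)[120:245,165:310],np.maximum(dark,br)[120:245,340:440]]),8)]),None,fx=2.4,fy=2.4,interpolation=cv2.INTER_CUBIC))
E
```

```text
stage ((582.8300170898438, 62.15777587890625), (168.3956756591797, 207.38162231445312), 85.42809295654297)
sample ((479.4120788574219, 261.28851318359375), (87.88589477539062, 47.87895965576172), 15.591351509094238)
weight ((616.0703125, -218.18353271484375), (44.49613952636719, 47.77883529663086), 87.91309356689453)
square ((409.4617004394531, -275.7435607910156), (63.37999725341797, 63.4311408996582), 50.613468170166016)
```

View pics/c.png

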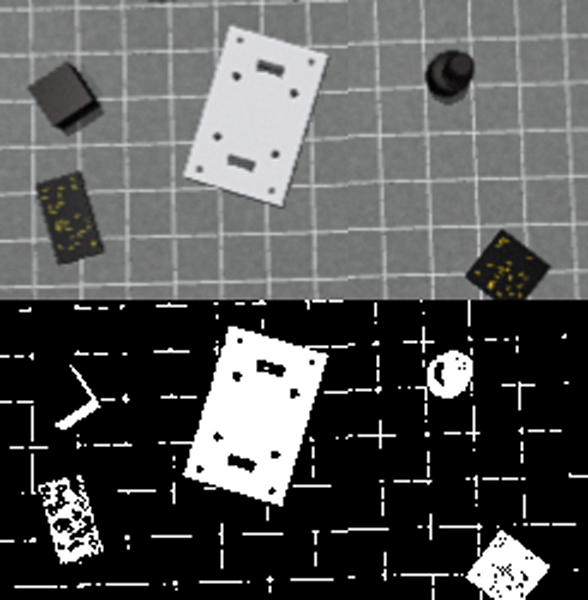

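```bash
python3 - <<'E'
from h import *
s=manip.read_state(); im=cv2.imread('pics/top.png')
m=cv2.morphologyEx((im.min(2)>185).astype(np.uint8)*255,cv2.MORPH_OPEN,np.ones((5,5),np.uint8))
m[:125]=0;m[210:]=0;m[:,:238]=0;m[:,305:]=0
c=max(cv2.findContours(m,0,cv2.CHAIN_APPROX_NONE)[0],key=cv2.contourArea)
print(cv2.minAreaRect(px2w('top',s,c.reshape(-1,2),12)[:,:2].astype(np.float32)))
i=manip.camera_info('wrist');print(i['tool_from_camera'],i['camera_matrix'])
E
python3 -m inch '[{"gripper":1,"dx":0.032,"dy":-0.026,"wz":3.5},{"gripper":1,"dx":0.064,"dy":-0.052,"wz":7},{"gripper":1,"dx":0.096,"dy":-0.078,"wz":10.5},{"gripper":1,"dx":0.128,"dy":-0.104,"wz":14},{"gripper":1,"dx":0.16,"dy":-0.13,"wz":17.5}]'
python3 -m inch '[{"gripper":1,"dx":0.032,"dy":-0.026,"wz":3.5},{"gripper":1,"dx":0.064,"dy":-0.052,"wz":7},{"gripper":1,"dx":0.096,"dy":-0.078,"wz":10.5},{"gripper":1,"dx":0.128,"dy":-0.104,"wz":14},{"gripper":1,"dx":0.157,"dy":-0.134,"wz":15.2}]'
```

```text
((584.2265014648438, 60.62413024902344), (106.88783264160156, 168.15060424804688), 71.39468383789062)
[[-2.45580195e-04 -9.58281887e-01 -2.85824711e-01  8.39737524e+01]
 [ 9.99999970e-01 -2.35959580e-04 -6.80990676e-05  3.35442962e-01]
 [-2.18497576e-06 -2.85824719e-01  9.58281916e-01 -1.99947560e+02]
 [ 0.00000000e+00  0.00000000e+00  0.00000000e+00  1.00000000e+00]] [[355.0989422    0.         282.42611464]
 [  0.         355.0989422  215.27957515]
 [  0.           0.           1.        ]]validation failed for argument at $[0]...
validation failed for argument at $[0]...
```

```bash
python3 -m inch '[{"gripper":1,"dx":0.032,"dy":-0.026,"dz":0,"wx":0,"wy":0,"wz":3.5},{"gripper":1,"dx":0.064,"dy":-0.052,"dz":0,"wx":0,"wy":0,"wz":7},{"gripper":1,"dx":0.096,"dy":-0.078,"dz":0,"wx":0,"wy":0,"wz":10.5},{"gripper":1,"dx":0.128,"dy":-0.104,"dz":0,"wx":0,"wy":0,"wz":14},{"gripper":1,"dx":0.16,"dy":-0.13,"dz":0,"wx":0,"wy":0,"wz":17.5}]'
```

```text
clock: 0.52
eef_pos: [322.9, 394.1, 183.2]
eef_rot: [-3.141, -0.0, -3.132]
wrist_force: [0.9, 1.3, -0.1]
finger_gap: 94.1
finger_force: 0.0
```

```bash
python3 -m inch '[{"gripper":1,"dx":0.032,"dy":-0.027,"dz":0,"wx":0,"wy":0,"wz":3},{"gripper":1,"dx":0.064,"dy":-0.054,"dz":0,"wx":0,"wy":0,"wz":6},{"gripper":1,"dx":0.096,"dy":-0.081,"dz":-0.02,"wx":0,"wy":0,"wz":9},{"gripper":1,"dx":0.128,"dy":-0.108,"dz":-0.04,"wx":0,"wy":0,"wz":12},{"gripper":1,"dx":0.156,"dy":-0.133,"dz":-0.06,"wx":0,"wy":0,"wz":15}]'
python3 - <<'E'
from h import *
s,im=cam('wrist','w1.png'); print(s['eef_pos'],s['eef_rot'],s['qd'].round(3))
a=np.radians(15.6);R=np.array([[np.cos(a),-np.sin(a)],[np.sin(a),np.cos(a)]])
print(w2px('wrist',s,np.c_[np.array([[45,25],[45,-25],[-45,-25],[-45,25]])@R.T+[479.4,261.3],[6]*4]).round(1))
E
```

```text
clock: 0.93
eef_pos: [472.2, 267.4, 127.8]
eef_rot: [3.141, 0.001, -2.871]
wrist_force: [1.3, 1.1, -0.0]
finger_gap: 93.8
finger_force: 0.0
[472.15908145 267.35184647 127.75639643] [ 3.14144803e+00  6.95048343e-04 -2.87077836e+00] [-0.765  0.532 -0.117  0.    -0.406 -1.387]
[[299.7 252.6]
 [248.5 252.6]
 [245.6 160.3]
 [300.9 160.2]]
```

View pics/w1.png

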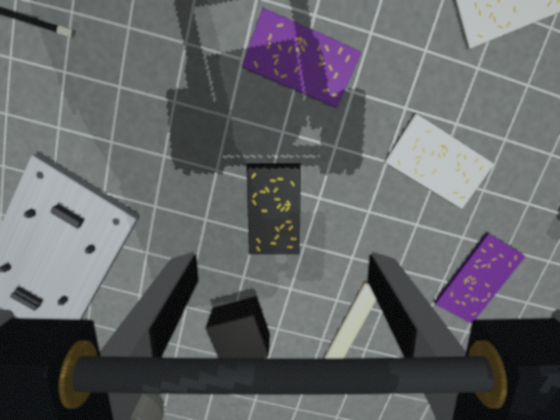

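The wrist view shows the sample at px (247–300, 163–253), which matches the projection to about 2 px. Purple and white boards and the iron block are clear of the fingers. I'll measure again now that the arm has settled.

```bash
cat > s.py <<'E'
from h import *
def sample(box,z,n='wrist',f=None):
    s,im=cam(n,f); x0,y0,x1,y1=box
    sat=im.max(2).astype(int)-im.min(2)
    m=np.zeros(im.shape[:2],np.uint8); q=(im.max(2)<62)|((sat>60)&(im[...,0]+30<im[...,2]))
    m[y0:y1,x0:x1]=q[y0:y1,x0:x1]*255
    m=cv2.morphologyEx(cv2.morphologyEx(m,cv2.MORPH_CLOSE,np.ones((7,7))),cv2.MORPH_OPEN,np.ones((5,5)))
    c=max(cv2.findContours(m,0,cv2.CHAIN_APPROX_NONE)[0],key=cv2.contourArea)
    print('px',cv2.boundingRect(c),cv2.minAreaRect(px2w(n,s,c.reshape(-1,2),z)[:,:2].astype(np.float32)),s['eef_pos'],s['eef_rot'])
E
python3 -c "
from s import *
import time
sample((220,130,330,275),6,f='w2.png')
sample((220,130,330,275),6)"
```

```text
px (252, 163, 54, 92) ((480.5426025390625, 261.1568603515625), (87.71482849121094, 47.90164566040039), 15.601648330688477) [474.29760689 262.95603095 123.4604186 ] [-3.1395964  -0.0040158  -2.86927571]
px (249, 164, 54, 92) ((480.35516357421875, 261.1472473144531), (88.36400604248047, 47.96781921386719), 15.451645851135254) [472.26987418 265.04110711 124.87605574] [-3.14017719 -0.00481306 -2.87528374]
```

```bash
python3 -m inch '[{"gripper":1,"dx":0.0025,"dy":-0.0014,"dz":-0.025,"wx":0,"wy":0,"wz":0.2},{"gripper":1,"dx":0.0025,"dy":-0.0014,"dz":-0.05,"wx":0,"wy":0,"wz":0.2},{"gripper":1,"dx":0.0025,"dy":-0.0014,"dz":-0.07,"wx":0,"wy":0,"wz":0.2},{"gripper":0.8,"dx":0.0025,"dy":-0.0014,"dz":-0.09,"wx":0,"wy":0,"wz":0.2},{"gripper":0.8,"dx":0.0025,"dy":-0.0014,"dz":-0.1,"wx":0,"wy":0,"wz":0.2}]'
python3 -m inch '[{"gripper":0.8,"dx":0,"dy":0,"dz":-0.008,"wx":0,"wy":0,"wz":0},{"gripper":0.8,"dx":0,"dy":0,"dz":-0.014,"wx":0,"wy":0,"wz":0},{"gripper":0.8,"dx":0,"dy":0,"dz":-0.017,"wx":0,"wy":0,"wz":0},{"gripper":0.8,"dx":0,"dy":0,"dz":-0.017,"wx":0,"wy":0,"wz":0},{"gripper":0.8,"dx":0,"dy":0,"dz":-0.017,"wx":0,"wy":0,"wz":0}]'
python3 -c "
from h import *
s=manip.read_state();print(s)"
```

```text
clock: 1.5
eef_pos: [471.9, 268.0, 26.6]
eef_rot: [-3.141, -0.002, -2.869]
wrist_force: [0.3, 0.2, -0.0]
finger_gap: 84.3
finger_force: 0.0
clock: 1.92
eef_pos: [473.6, 267.7, 12.0]
eef_rot: [3.141, 0.001, -2.87]
wrist_force: [-0.1, -0.1, 0.3]
finger_gap: 75.3
finger_force: 0.0
{'clock': 1.9167, 'joints': array([ 4.47183076e-01,  4.90549877e-01,  1.69252434e+00,  2.83115036e-05,
        9.57525129e-01, -1.39555381e+00]), 'qd': array([-0.00146761, -0.00390927, -0.00083107,  0.00239055,  0.00059394,
       -0.00162446]), 'effort': array([ 7.96435238e-02, -5.62916315e+01, -2.81217241e+01, -4.41713582e-04,
        3.39827605e-02,  5.02089315e-03]), 'eef_pos': array([473.62946239, 267.74476229,  11.97772682]), 'eef_rot': array([ 3.14139666e+00,  9.74050828e-04, -2.86966848e+00]), 'wrist_force': array([-0.13162692, -0.14924819,  0.30460802]), 'moment': array([ 0.07755179, -0.02778799,  0.02216754]), 'finger_force': 0.0, 'finger_gap': 75.29161504906172}
```

```bash
python3 -m inch '[{"gripper":0.8,"dx":0.0034,"dy":-0.0033,"dz":-0.002,"wx":0,"wy":0,"wz":0},{"gripper":0.8,"dx":0.0067,"dy":-0.0066,"dz":-0.006,"wx":0,"wy":0,"wz":0},{"gripper":0.8,"dx":0.0067,"dy":-0.0066,"dz":-0.008,"wx":0,"wy":0,"wz":0},{"gripper":0.8,"dx":0.0067,"dy":-0.0066,"dz":-0.008,"wx":0,"wy":0,"wz":0},{"gripper":0.8,"dx":0.0067,"dy":-0.0066,"dz":-0.008,"wx":0,"wy":0,"wz":0}]'
python3 -c "
from s import *
sample((200,130,370,300),6,f='w3.png')
sample((200,130,370,300),6)"
```

```text
clock: 2.33
eef_pos: [480.0, 260.7, 3.1]
eef_rot: [-3.142, -0.0, -2.87]
wrist_force: [-0.1, 0.2, -1.2]
finger_gap: 74.6
finger_force: 0.0
px (239, 183, 87, 117) ((472.9899597167969, 259.1788024902344), (73.62625122070312, 49.448455810546875), 15.547107696533203) [479.98218395 260.74026097   3.13539066] [-3.14157117e+00 -3.37872628e-04 -2.87003921e+00]
px (239, 183, 86, 117) ((473.06060791015625, 259.2674560546875), (73.6776123046875, 49.55874252319336), 15.55803108215332) [479.99636493 260.85588469   3.25925703] [ 3.14156582e+00 -1.48753755e-04 -2.86985805e+00]
```

View pics/w3.png

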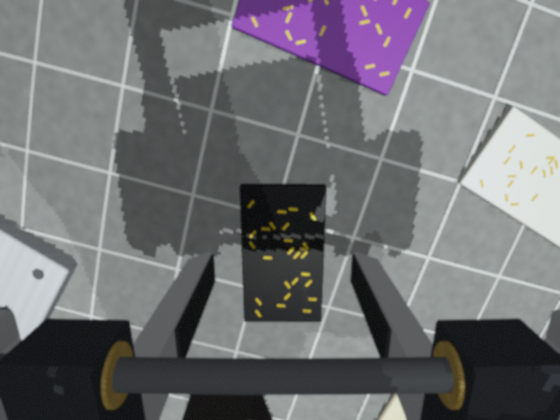

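Fingers straddle the sample symmetrically: tips at px x≈213 and 353, sample edges at 241–325. Closing now.

```bash
python3 -m inch '[{"gripper":0.7,"dx":0,"dy":0,"dz":-0.001,"wx":0,"wy":0,"wz":0},{"gripper":0.6,"dx":0,"dy":0,"dz":-0.001,"wx":0,"wy":0,"wz":0},{"gripper":0.4,"dx":0,"dy":0,"dz":-0.001,"wx":0,"wy":0,"wz":0},{"gripper":0.4,"dx":0,"dy":0,"dz":-0.001,"wx":0,"wy":0,"wz":0},{"gripper":0.4,"dx":0,"dy":0,"dz":-0.001,"wx":0,"wy":0,"wz":0}]' 15
python3 -m inch '[{"gripper":0.4,"dx":0,"dy":0,"dz":0,"wx":0,"wy":0,"wz":0},{"gripper":0.4,"dx":0,"dy":0,"dz":0.005,"wx":0,"wy":0,"wz":0},{"gripper":0.4,"dx":0,"dy":0,"dz":0.015,"wx":0,"wy":0,"wz":0},{"gripper":0.4,"dx":0,"dy":0,"dz":0.03,"wx":0,"wy":0,"wz":0},{"gripper":0.4,"dx":0,"dy":0,"dz":0.05,"wx":0,"wy":0,"wz":0}]'
```

```text
clock: 2.85
eef_pos: [480.0, 260.9, 2.3]
eef_rot: [3.142, -0.0, -2.87]
wrist_force: [-0.4, 0.1, 0.4]
finger_gap: 45.3
finger_force: 0.0
clock: 3.27
eef_pos: [479.6, 260.7, 52.9]
eef_rot: [-3.141, -0.001, -2.87]
wrist_force: [1.0, -0.3, -0.3]
finger_gap: 37.4
finger_force: 0.0
```

```bash
python3 -c "
from s import *
sample((200,130,370,300),6,f='w4.png')"
```

```text
px (235, 170, 96, 130) ((486.63775634765625, 263.1614990234375), (101.4422607421875, 74.39132690429688), 15.572922706604004) [479.55628434 260.69332928  52.89130211] [-3.14136894e+00 -1.31043816e-03 -2.86966896e+00]
```

View pics/w4.png

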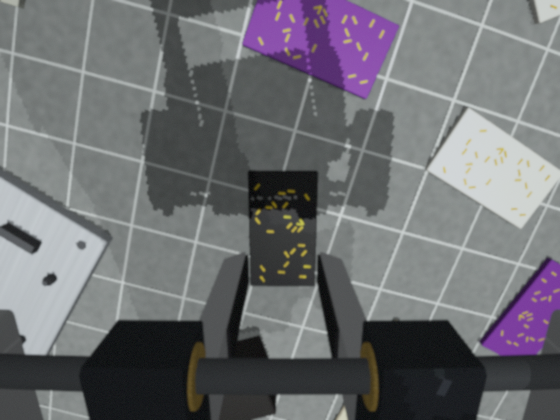

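```bash
python3 - <<'E'
from h import *
from s import sample
sample((235,150,330,330),6)
s=manip.read_state(); p=s['eef_pos'];R=Ro.from_euler('xyz',s['eef_rot']).as_matrix()
for z in(0,-5,-19):
  print(z,w2px('wrist',s,np.array([[x,y,z] for y in(-s['finger_gap']/2,s['finger_gap']/2) for x in(8,-8)])@R.T+p).round(0).tolist())
im=cv2.imread('pics/w4.png'); cv2.imwrite('pics/w4c.png',cv2.resize(im[150:350,180:390],None,fx=2.8,fy=2.8,interpolation=cv2.INTER_CUBIC))
E
```

```text
px (235, 166, 95, 164) ((502.506103515625, 264.67242431640625), (133.8262939453125, 77.34996032714844), 17.924402236938477) [481.54746842 261.62227942  57.46203826] [ 3.14082394  0.00474902 -2.86965413]
0 [[250.0, 241.0], [251.0, 265.0], [313.0, 241.0], [312.0, 265.0]]
-5 [[250.0, 244.0], [250.0, 269.0], [314.0, 244.0], [313.0, 269.0]]
-19 [[247.0, 253.0], [248.0, 280.0], [316.0, 253.0], [315.0, 280.0]]
```

View pics/w4c.png

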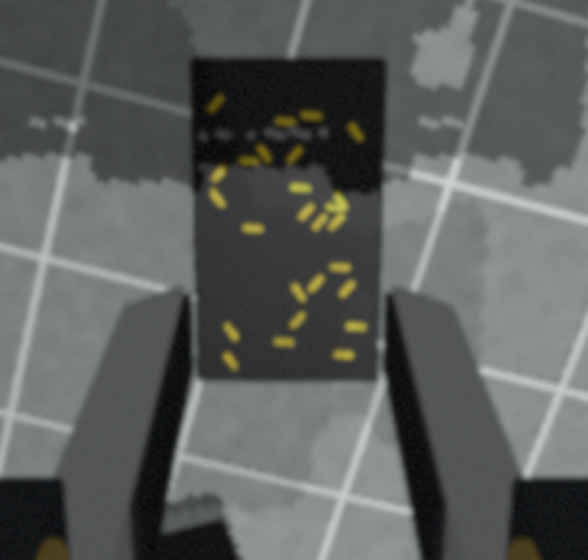

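```bash
python3 -m inch '[{"gripper":0.7,"dx":0,"dy":0,"dz":0,"wx":0,"wy":0,"wz":0},{"gripper":0.75,"dx":0,"dy":0,"dz":-0.01,"wx":0,"wy":0,"wz":0},{"gripper":0.75,"dx":0,"dy":0,"dz":-0.025,"wx":0,"wy":0,"wz":0},{"gripper":0.75,"dx":0,"dy":0,"dz":-0.038,"wx":0,"wy":0,"wz":0},{"gripper":0.75,"dx":0,"dy":0,"dz":-0.04,"wx":0,"wy":0,"wz":0}]'
```

```text
clock: 3.78
eef_pos: [478.2, 260.0, 8.7]
eef_rot: [-3.141, -0.005, -2.87]
wrist_force: [0.0, 0.2, 0.1]
finger_gap: 67.3
finger_force: 0.0
```

The board is still on the bench (px 248–317, 170–286). The finger corners show at px (247,254) and (319,254), which fits tips that end well behind the stated TCP, so they probably passed over the board. I'll feel downward gently with force checks.

```bash
python3 -m inch '[{"gripper":0.75,"dx":0,"dy":0,"dz":-0.002,"wx":0,"wy":0,"wz":0},{"gripper":0.75,"dx":0,"dy":0,"dz":-0.004,"wx":0,"wy":0,"wz":0},{"gripper":0.75,"dx":0,"dy":0,"dz":-0.006,"wx":0,"wy":0,"wz":0},{"gripper":0.75,"dx":0,"dy":0,"dz":-0.0065,"wx":0,"wy":0,"wz":0},{"gripper":0.75,"dx":0,"dy":0,"dz":-0.0065,"wx":0,"wy":0,"wz":0}]'
python3 -m inch '[{"gripper":0.75,"dx":0,"dy":0,"dz":-0.0005,"wx":0,"wy":0,"wz":0},{"gripper":0.75,"dx":0,"dy":0,"dz":-0.001,"wx":0,"wy":0,"wz":0},{"gripper":0.75,"dx":0,"dy":0,"dz":-0.0015,"wx":0,"wy":0,"wz":0},{"gripper":0.75,"dx":0,"dy":0,"dz":-0.0015,"wx":0,"wy":0,"wz":0},{"gripper":0.75,"dx":0,"dy":0,"dz":-0.0015,"wx":0,"wy":0,"wz":0}]'
```

```text
clock: 4.2
eef_pos: [480.1, 260.9, 6.0]
eef_rot: [3.142, 0.0, -2.87]
wrist_force: [0.3, -0.4, 0.3]
finger_gap: 70.1
finger_force: 0.0
clock: 4.62
eef_pos: [480.0, 260.9, 4.3]
eef_rot: [-3.142, 0.0, -2.87]
wrist_force: [0.3, -0.0, 0.1]
finger_gap: 70.4
finger_force: 0.0
```

```bash
python3 -m inch '[{"gripper":0.75,"dx":0,"dy":0,"dz":-0.001,"wx":0,"wy":0,"wz":0},{"gripper":0.75,"dx":0,"dy":0,"dz":-0.002,"wx":0,"wy":0,"wz":0},{"gripper":0.75,"dx":0,"dy":0,"dz":-0.003,"wx":0,"wy":0,"wz":0},{"gripper":0.75,"dx":0,"dy":0,"dz":-0.003,"wx":0,"wy":0,"wz":0},{"gripper":0.75,"dx":0,"dy":0,"dz":-0.003,"wx":0,"wy":0,"wz":0}]'
python3 -m inch '[{"gripper":0.75,"dx":0,"dy":0,"dz":-0.0005,"wx":0,"wy":0,"wz":0},{"gripper":0.75,"dx":0,"dy":0,"dz":-0.001,"wx":0,"wy":0,"wz":0},{"gripper":0.75,"dx":0,"dy":0,"dz":-0.002,"wx":0,"wy":0,"wz":0},{"gripper":0.75,"dx":0,"dy":0,"dz":-0.002,"wx":0,"wy":0,"wz":0},{"gripper":0.75,"dx":0,"dy":0,"dz":-0.002,"wx":0,"wy":0,"wz":0}]'
```

```text
clock: 5.03
eef_pos: [480.0, 260.9, 1.2]
eef_rot: [-3.142, -0.0, -2.87]
wrist_force: [-0.2, -0.6, 0.0]
finger_gap: 70.3
finger_force: 0.0
clock: 5.45
eef_pos: [480.0, 260.9, -0.8]
eef_rot: [-3.142, -0.0, -2.87]
wrist_force: [-0.1, -0.2, 0.5]
finger_gap: 70.5
finger_force: 0.0
```

```bash
python3 -m inch '[{"gripper":0.75,"dx":0,"dy":0,"dz":-0.001,"wx":0,"wy":0,"wz":0},{"gripper":0.75,"dx":0,"dy":0,"dz":-0.002,"wx":0,"wy":0,"wz":0},{"gripper":0.75,"dx":0,"dy":0,"dz":-0.003,"wx":0,"wy":0,"wz":0},{"gripper":0.75,"dx":0,"dy":0,"dz":-0.003,"wx":0,"wy":0,"wz":0},{"gripper":0.75,"dx":0,"dy":0,"dz":-0.003,"wx":0,"wy":0,"wz":0}]'
python3 -c "
from h import *
s,im=cam('wrist','w5.png')
cv2.imwrite('pics/w5c.png',cv2.resize(im[150:380,140:420],None,fx=2.5,fy=2.5,interpolation=cv2.INTER_CUBIC))
p=s['eef_pos'];R=Ro.from_euler('xyz',s['eef_rot']).as_matrix()
for z in(0,-5,-10,-19):
  print(z,((w2px('wrist',s,np.array([[x,y,z] for y in(-s['finger_gap']/2,s['finger_gap']/2) for x in(8,-8)])@R.T+p)-[140,150])*2.5).round(0).tolist())
"
```

```text
clock: 5.87
eef_pos: [480.0, 260.9, -3.8]
eef_rot: [-3.142, -0.0, -2.87]
wrist_force: [0.2, -0.0, -0.4]
finger_gap: 70.5
finger_force: 0.0
0 [[208.0, 227.0], [211.0, 288.0], [501.0, 227.0], [498.0, 288.0]]
-5 [[204.0, 235.0], [208.0, 297.0], [504.0, 235.0], [501.0, 297.0]]
-10 [[201.0, 243.0], [204.0, 306.0], [508.0, 243.0], [504.0, 306.0]]
-19 [[194.0, 258.0], [198.0, 324.0], [514.0, 258.0], [510.0, 324.0]]
```

View pics/w5c.png

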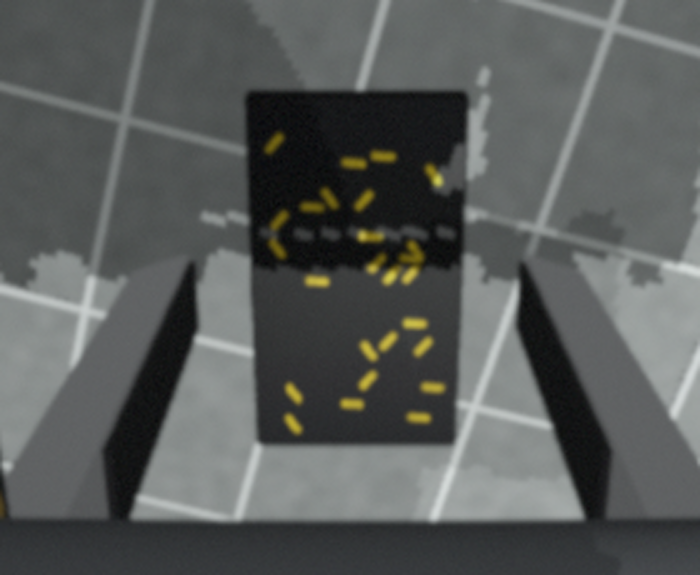

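The crop shows tip corners at (194,262)/(196,328) and (518,262). These fit a tip end about 19 mm behind the reported TCP, so the tips are still about 16 mm above the bench. I'll keep descending and watch the force.

```bash
python3 -m inch '[{"gripper":0.75,"dx":0,"dy":0,"dz":-0.002,"wx":0,"wy":0,"wz":0},{"gripper":0.75,"dx":0,"dy":0,"dz":-0.004,"wx":0,"wy":0,"wz":0},{"gripper":0.75,"dx":0,"dy":0,"dz":-0.006,"wx":0,"wy":0,"wz":0},{"gripper":0.75,"dx":0,"dy":0,"dz":-0.008,"wx":0,"wy":0,"wz":0},{"gripper":0.75,"dx":0,"dy":0,"dz":-0.008,"wx":0,"wy":0,"wz":0}]'
python3 -m inch '[{"gripper":0.75,"dx":0,"dy":0,"dz":-0.001,"wx":0,"wy":0,"wz":0},{"gripper":0.75,"dx":0,"dy":0,"dz":-0.002,"wx":0,"wy":0,"wz":0},{"gripper":0.75,"dx":0,"dy":0,"dz":-0.003,"wx":0,"wy":0,"wz":0},{"gripper":0.75,"dx":0,"dy":0,"dz":-0.003,"wx":0,"wy":0,"wz":0},{"gripper":0.75,"dx":0,"dy":0,"dz":-0.003,"wx":0,"wy":0,"wz":0}]'
```

```text
clock: 6.33
eef_pos: [479.8, 260.8, -12.2]
eef_rot: [-3.141, -0.001, -2.87]
wrist_force: [0.2, -0.1, 0.3]
finger_gap: 70.3
finger_force: 0.0
clock: 6.75
eef_pos: [480.0, 260.9, -14.7]
eef_rot: [-3.142, -0.0, -2.87]
wrist_force: [0.4, -0.6, -0.1]
finger_gap: 70.3
finger_force: 0.0
```

```bash
python3 -m inch '[{"gripper":0.75,"dx":0,"dy":0,"dz":-0.001,"wx":0,"wy":0,"wz":0},{"gripper":0.75,"dx":0,"dy":0,"dz":-0.002,"wx":0,"wy":0,"wz":0},{"gripper":0.6,"dx":0,"dy":0,"dz":-0.002,"wx":0,"wy":0,"wz":0},{"gripper":0.4,"dx":0,"dy":0,"dz":-0.002,"wx":0,"wy":0,"wz":0},{"gripper":0.4,"dx":0,"dy":0,"dz":-0.002,"wx":0,"wy":0,"wz":0}]' 15
python3 -m inch '[{"gripper":0.4,"dx":0,"dy":0,"dz":0,"wx":0,"wy":0,"wz":0},{"gripper":0.4,"dx":0,"dy":0,"dz":0,"wx":0,"wy":0,"wz":0},{"gripper":0.4,"dx":0,"dy":0,"dz":0,"wx":0,"wy":0,"wz":0},{"gripper":0.4,"dx":0,"dy":0,"dz":0,"wx":0,"wy":0,"wz":0},{"gripper":0.4,"dx":0,"dy":0,"dz":0,"wx":0,"wy":0,"wz":0}]'
```

```text
clock: 7.17
eef_pos: [480.0, 260.9, -16.7]
eef_rot: [3.142, -0.0, -2.87]
wrist_force: [0.1, 0.3, 0.4]
finger_gap: 53.9
finger_force: 0.0
clock: 7.58
eef_pos: [480.1, 260.9, -16.7]
eef_rot: [3.142, 0.0, -2.87]
wrist_force: [-0.1, 0.3, -0.1]
finger_gap: 48.7
finger_force: 15.0
```

Gripped (gap 48.7 mm, 15 N). I'll lift, and carry it beyond the plate so the wrist camera sees the stage.

```bash
python3 -m inch '[{"gripper":0.4,"dx":0,"dy":0,"dz":0.005,"wx":0,"wy":0,"wz":0},{"gripper":0.4,"dx":0,"dy":0,"dz":0.015,"wx":0,"wy":0,"wz":0},{"gripper":0.4,"dx":0,"dy":0,"dz":0.03,"wx":0,"wy":0,"wz":0},{"gripper":0.4,"dx":0,"dy":0,"dz":0.05,"wx":0,"wy":0,"wz":0},{"gripper":0.4,"dx":0,"dy":0,"dz":0.07,"wx":0,"wy":0,"wz":0}]'
python3 -m inch '[{"gripper":0.4,"dx":0.015,"dy":-0.02,"dz":0.02,"wx":0,"wy":0,"wz":-3},{"gripper":0.4,"dx":0.035,"dy":-0.045,"dz":0.035,"wx":0,"wy":0,"wz":-6},{"gripper":0.4,"dx":0.055,"dy":-0.07,"dz":0.05,"wx":0,"wy":0,"wz":-10},{"gripper":0.4,"dx":0.075,"dy":-0.095,"dz":0.06,"wx":0,"wy":0,"wz":-14},{"gripper":0.4,"dx":0.095,"dy":-0.12,"dz":0.067,"wx":0,"wy":0,"wz":-18}]'
python3 -m inch '[{"gripper":0.4,"dx":0.02,"dy":-0.025,"dz":0,"wx":0,"wy":0,"wz":-4},{"gripper":0.4,"dx":0.04,"dy":-0.05,"dz":0,"wx":0,"wy":0,"wz":-8},{"gripper":0.4,"dx":0.06,"dy":-0.075,"dz":0,"wx":0,"wy":0,"wz":-12},{"gripper":0.4,"dx":0.075,"dy":-0.095,"dz":0,"wx":0,"wy":0,"wz":-15},{"gripper":0.4,"dx":0.08,"dy":-0.104,"dz":0,"wx":0,"wy":0,"wz":-16.2}]'
python3 -m inch '[{"gripper":0.4,"dx":0,"dy":0,"dz":0,"wx":0,"wy":0,"wz":0},{"gripper":0.4,"dx":0,"dy":0,"dz":0,"wx":0,"wy":0,"wz":0},{"gripper":0.4,"dx":0,"dy":0,"dz":0,"wx":0,"wy":0,"wz":0},{"gripper":0.4,"dx":0,"dy":0,"dz":0,"wx":0,"wy":0,"wz":0},{"gripper":0.4,"dx":0,"dy":0,"dz":0,"wx":0,"wy":0,"wz":0}]'
python3 - <<'E'
from h import *
s,im=cam('wrist','w6.png')
a=np.radians(-18.6);R=np.array([[np.cos(a),-np.sin(a)],[np.sin(a),np.cos(a)]])
print(w2px('wrist',s,np.c_[np.array([[85,55],[85,-55],[-85,-55],[-85,55]])@R.T+[584.2,60.6],[12]*4]).round(1).tolist())
m=cv2.morphologyEx((im.min(2)>150).astype(np.uint8)*255,cv2.MORPH_OPEN,np.ones((7,7)))
c=max(cv2.findContours(m,0,cv2.CHAIN_APPROX_NONE)[0],key=cv2.contourArea)
print(cv2.boundingRect(c),cv2.minAreaRect(px2w('wrist',s,c.reshape(-1,2),12)[:,:2].astype(np.float32)))
E
```

```text
clock: 8.0
eef_pos: [479.9, 260.9, 54.8]
eef_rot: [-3.142, -0.0, -2.87]
wrist_force: [-0.4, -0.7, -0.5]
finger_gap: 48.3
finger_force: 15.0
clock: 8.42
eef_pos: [576.1, 139.7, 122.9]
eef_rot: [3.141, 0.002, 3.096]
wrist_force: [0.9, 0.3, -0.6]
finger_gap: 48.6
finger_force: 15.0
clock: 8.83
eef_pos: [656.3, 34.2, 121.0]
eef_rot: [-3.142, 0.001, 2.811]
wrist_force: [0.1, -0.3, -0.6]
finger_gap: 48.4
finger_force: 15.0
clock: 9.25
eef_pos: [654.6, 38.0, 120.7]
eef_rot: [3.141, 0.0, 2.818]
wrist_force: [0.4, -0.9, -0.3]
finger_gap: 48.3
finger_force: 15.0
[[341.3, 218.5], [220.5, 218.3], [211.1, 11.8], [350.8, 12.0]]
(233, 13, 117, 208) ((589.27490234375, 69.60574340820312), (91.88323974609375, 171.28271484375), 72.9639892578125)
```

View pics/w6.png

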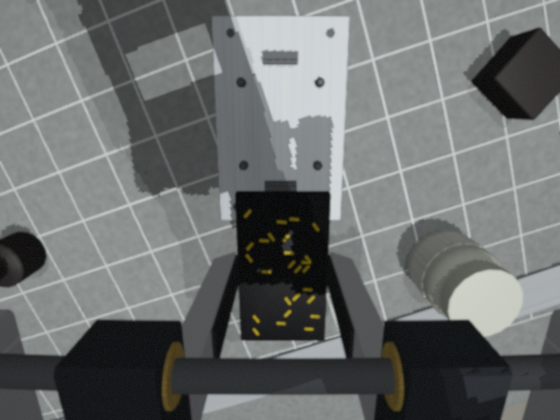

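The board is held level at px (237–328, 192–339). The plate corners (212,16), (349,16), (339,219) and (220,219) match the prediction to about 3 px. I'll refine the stage from its pins and work out the board's pose in the hand.

```bash
python3 - <<'E'
from h import *
s=manip.read_state(); im=cv2.imread('pics/w6.png'); print(s['eef_pos'],np.degrees(s['eef_rot']))
g=im.max(2)
m=np.zeros_like(g); m[25:178,216:346]=(g[25:178,216:346]<80)*255
n,l,st,ce=cv2.connectedComponentsWithStats(m)
for k in range(1,n):
    if st[k,4]>15: print(st[k].tolist(),ce[k].round(1))
obs=[]
model=np.array([[-34,32],[-34,-32],[34,32],[34,-32],[-52.5,0]],float)
exp=np.array([[320,83],[241,83],[317,166],[243,166],[280,58]])
for e in exp:
    k=1+np.argmin(np.linalg.norm(ce[1:]-e,axis=1)); obs.append(ce[k])
W=px2w('wrist',s,obs,17)[:,:2]
R,_=Ro.align_vectors(np.c_[W-W.mean(0),np.zeros(5)],np.c_[model-model.mean(0),np.zeros(5)])
yaw=R.as_euler('xyz')[2]; c=W.mean(0)-R.as_matrix()[:2,:2]@model.mean(0)
print('stage',c,np.degrees(yaw)); print('res',(W-c-model@R.as_matrix()[:2,:2].T).round(1).tolist())
print('plate',cv2.minAreaRect(px2w('wrist',s,[[212,16],[349,16],[340,219],[220,219]],12)[:,:2].astype(np.float32)))
# board
B=px2w('wrist',s,[[236.5,191.5],[329,191.5],[324.5,339.5],[241,339.5]],s['eef_pos'][2]+22.7)[:,:2]
print('board',B.mean(0),cv2.minAreaRect(B.astype(np.float32)))
E
```

```text
[654.72870152  37.81664596 120.61284861] [1.79992446e+02 1.24847960e-02 1.61467368e+02]
[227, 29, 7, 8, 48] [230.   32.5]
[237, 77, 9, 10, 73] [240.9  82. ]
[216, 146, 2, 27, 31] [216.1 160.4]
[239, 161, 10, 9, 71] [243.2 164.9]
[313, 161, 9, 9, 53] [316.9 165. ]
stage [591.13392345  62.06023953] -25.879962099061064
res [[-10.0, -7.5], [-2.7, -8.1], [-7.8, 2.3], [-0.1, 0.1], [20.6, 13.2]]
plate ((585.71826171875, 59.005706787109375), (109.30912780761719, 167.59568786621094), 71.43084716796875)
board [655.37400769  38.10733562] ((655.3785400390625, 38.12490463256836), (48.93185806274414, 88.65664672851562), 71.4455795288086)
```

```bash
python3 - <<'E'
from h import *
s=manip.read_state(); im=cv2.imread('pics/w6.png').astype(float).max(2)
model=np.array([[-34,32],[-34,-32],[34,32],[34,-32],[-52.5,0]],float)
obs=[]
for (u,v),r,q in zip([[320,83],[241,83],[317,166],[243,166],[280,58]],[(8,9),(8,9),(8,9),(8,9),(24,11)],[0]*5):
    w=im[v-r[1]:v+r[1]+1,u-r[0]:u+r[0]+1]; bg=np.percentile(w,60); lo=w.min()
    wt=np.clip((bg+lo)/2-w,0,None)
    Y,X=np.mgrid[v-r[1]:v+r[1]+1,u-r[0]:u+r[0]+1]
    obs.append([(wt*X).sum()/wt.sum(),(wt*Y).sum()/wt.sum()]); print(np.round(obs[-1],1),bg,lo,(wt>0).sum())
W=px2w('wrist',s,obs,17)[:,:2]
for sel in(range(5),range(4)):
    sel=list(sel);M=model[sel];V=W[sel]
    R,_=Ro.align_vectors(np.c_[V-V.mean(0),np.zeros(len(V))],np.c_[M-M.mean(0),np.zeros(len(V))])
    Q=R.as_matrix()[:2,:2]; c=V.mean(0)-Q@M.mean(0)
    print('stage',c,np.degrees(R.as_euler('xyz')[2]),'res',(V-c-M@Q.T).round(1).tolist())
E
```

```text
[318.7  82.3] 213.2 61.0 66
[241.   82.2] 112.0 34.0 68
[316.9 165. ] 139.0 47.0 65
[243.3 164.9] 107.0 39.0 65
[279.4  57.9] 206.60000000000002 93.0 462
stage [585.99599921  59.00205802] -18.448217534430267 res [[0.2, -0.7], [0.4, 0.6], [-0.6, -0.3], [-0.4, 0.7], [0.3, -0.3]]
stage [585.90922308  59.08819337] -18.524217593816775 res [[0.2, -0.8], [0.6, 0.4], [-0.5, -0.3], [-0.3, 0.7]]
```

```bash
python3 -m inch '[{"gripper":0.4,"dx":-0.02,"dy":0.006,"dz":0,"wx":0,"wy":0,"wz":0},{"gripper":0.4,"dx":-0.045,"dy":0.0135,"dz":-0.01,"wx":0,"wy":0,"wz":0},{"gripper":0.4,"dx":-0.0694,"dy":0.0209,"dz":-0.03,"wx":0,"wy":0,"wz":0},{"gripper":0.4,"dx":-0.0694,"dy":0.0209,"dz":-0.055,"wx":0,"wy":0,"wz":0},{"gripper":0.4,"dx":-0.0694,"dy":0.0209,"dz":-0.08,"wx":0,"wy":0,"wz":0}]'
python3 -m inch '[{"gripper":0.4,"dx":0,"dy":0,"dz":-0.006,"wx":0,"wy":0,"wz":0},{"gripper":0.4,"dx":0,"dy":0,"dz":-0.012,"wx":0,"wy":0,"wz":0},{"gripper":0.4,"dx":0,"dy":0,"dz":-0.012,"wx":0,"wy":0,"wz":0},{"gripper":0.4,"dx":0,"dy":0,"dz":-0.012,"wx":0,"wy":0,"wz":0},{"gripper":0.4,"dx":0,"dy":0,"dz":-0.012,"wx":0,"wy":0,"wz":0}]'
python3 - <<'E'
from h import *
s,im=cam('wrist','w7.png'); print(s['eef_pos'],np.degrees(s['eef_rot']))
a=np.radians(-18.5);R=np.array([[np.cos(a),-np.sin(a)],[np.sin(a),np.cos(a)]])
f=lambda M,z:w2px('wrist',s,np.c_[np.array(M,float)@R.T+[586,59],[z]*len(M)]).round(1).tolist()
print('plate',f([[85,55],[85,-55],[-85,-55],[-85,55]],12),'pins',f([[-34,32],[-34,-32],[34,32],[34,-32]],22),'bars',f([[-52.5,0],[52.5,0]],22))
cv2.imwrite('pics/w7c.png',cv2.resize(im[0:400,150:410],None,fx=1.5,fy=1.5,interpolation=cv2.INTER_CUBIC))
E
```

```text
clock: 9.72
eef_pos: [584.9, 58.7, 40.5]
eef_rot: [3.141, 0.002, 2.818]
wrist_force: [-0.3, -0.5, -0.5]
finger_gap: 49.1
finger_force: 15.0
clock: 10.13
eef_pos: [586.4, 57.8, 29.6]
eef_rot: [3.141, 0.002, 2.817]
wrist_force: [-0.2, 0.8, -0.5]
finger_gap: 48.3
finger_force: 15.0
[586.38493458  57.81480435  29.56908623] [1.79961795e+02 1.00970184e-01 1.61379752e+02]
plate [[359.0, 350.7], [208.3, 351.1], [190.0, 107.3], [376.5, 106.8]] pins [[336.8, 195.0], [230.1, 195.2], [332.3, 295.9], [234.9, 296.1]] bars [[283.4, 164.3], [283.6, 320.5]]
```

View pics/w7c.png

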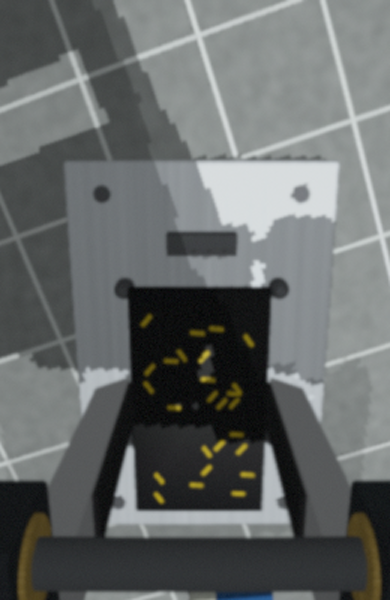

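The view shows the board over the seat: edges px 237–331, near edge row 192. Pins are at (233,192) and (336,192), the near bar at (284,162) and the plate's near edge at row 107. I'll compute the residual offset.

```bash
python3 - <<'E'
from h import *
s=manip.read_state(); print(s['eef_pos'],np.degrees(s['eef_rot'])[2]); z=s['eef_pos'][2]
a=np.radians(-18.5);R=np.array([[np.cos(a),-np.sin(a)],[np.sin(a),np.cos(a)]])
im=cv2.imread('pics/w7.png').astype(float).max(2)
w=im[150:176,255:315]; m=w<(np.median(w)*0.6); Y,X=np.nonzero(m); print('bar px',X.mean()+255,Y.mean()+150,m.sum(),X.min()+255,X.max()+255,Y.min()+150,Y.max()+150)
loc=lambda px,h:((px2w('wrist',s,px,h)[:,:2]-[586,59])@R).round(2)
print('bar',loc([[X.mean()+255,Y.mean()+150]],18),'want -52.5,0')
print('plate',loc([[194.5,106.7],[375.3,107.5]],12),'want -85,+-55')
B=loc([[237,191.7],[331,191.7],[325,339.5],[241.8,339.5]],z+22.7); print('board',B.tolist(),B.mean(0))
E
```

```text
[586.29717002  57.79368942  29.4679775 ] 161.3792622578185
bar px 273.6709401709402 161.95299145299145 234 262 305 155 169
bar [[-53.39  -5.82]] want -52.5,0
plate [[-85.38 -52.34]
 [-84.69  54.25]] want -85,+-55
board [[-43.15, -23.87], [-43.03, 24.17], [45.6, 24.1], [45.45, -24.68]] [ 1.2175 -0.07  ]
```

```bash
python3 -m inch '[{"gripper":0.4,"dx":-0.0011,"dy":0.001,"dz":0,"wx":0,"wy":0,"wz":0},{"gripper":0.4,"dx":-0.0011,"dy":0.001,"dz":-0.008,"wx":0,"wy":0,"wz":0},{"gripper":0.4,"dx":-0.0011,"dy":0.001,"dz":-0.016,"wx":0,"wy":0,"wz":0},{"gripper":0.4,"dx":-0.0011,"dy":0.001,"dz":-0.021,"wx":0,"wy":0,"wz":0},{"gripper":0.4,"dx":-0.0011,"dy":0.001,"dz":-0.021,"wx":0,"wy":0,"wz":0}]'
python3 -m inch '[{"gripper":0.4,"dx":0,"dy":0,"dz":-0.0015,"wx":0,"wy":0,"wz":0},{"gripper":0.4,"dx":0,"dy":0,"dz":-0.003,"wx":0,"wy":0,"wz":0},{"gripper":0.4,"dx":0,"dy":0,"dz":-0.0045,"wx":0,"wy":0,"wz":0},{"gripper":0.4,"dx":0,"dy":0,"dz":-0.006,"wx":0,"wy":0,"wz":0},{"gripper":0.4,"dx":0,"dy":0,"dz":-0.006,"wx":0,"wy":0,"wz":0}]'
```

```text
clock: 10.6
eef_pos: [583.6, 58.7, 5.6]
eef_rot: [-3.141, -0.002, 2.817]
wrist_force: [-0.7, -0.2, -1.2]
finger_gap: 49.0
finger_force: 15.0
clock: 11.02
eef_pos: [584.4, 58.8, 1.1]
eef_rot: [-3.142, -0.0, 2.817]
wrist_force: [0.1, -0.2, -0.8]
finger_gap: 48.5
finger_force: 15.0
```

```bash
python3 -m inch '[{"gripper":0.4,"dx":0.0008,"dy":0,"dz":0,"wx":0,"wy":0,"wz":0},{"gripper":0.4,"dx":0.0008,"dy":0,"dz":-0.001,"wx":0,"wy":0,"wz":0},{"gripper":0.4,"dx":0.0008,"dy":0,"dz":-0.0025,"wx":0,"wy":0,"wz":0},{"gripper":0.4,"dx":0.0008,"dy":0,"dz":-0.004,"wx":0,"wy":0,"wz":0},{"gripper":0.4,"dx":0.0008,"dy":0,"dz":-0.004,"wx":0,"wy":0,"wz":0}]'
python3 -m inch '[{"gripper":0.4,"dx":0,"dy":0,"dz":-0.0005,"wx":0,"wy":0,"wz":0},{"gripper":0.4,"dx":0,"dy":0,"dz":-0.001,"wx":0,"wy":0,"wz":0},{"gripper":0.4,"dx":0,"dy":0,"dz":-0.001,"wx":0,"wy":0,"wz":0},{"gripper":0.4,"dx":0,"dy":0,"dz":-0.001,"wx":0,"wy":0,"wz":0},{"gripper":0.4,"dx":0,"dy":0,"dz":-0.001,"wx":0,"wy":0,"wz":0}]'
```

```text
clock: 11.43
eef_pos: [585.1, 58.8, -3.1]
eef_rot: [-3.141, -0.0, 2.817]
wrist_force: [-0.2, -0.8, -1.3]
finger_gap: 48.8
finger_force: 15.0
clock: 11.85
eef_pos: [585.3, 58.8, -3.7]
eef_rot: [3.142, 0.0, 2.817]
wrist_force: [0.1, 0.3, -1.1]
finger_gap: 48.5
finger_force: 15.0
```

```bash
python3 -m inch '[{"gripper":0.4,"dx":0,"dy":0,"dz":-0.0005,"wx":0,"wy":0,"wz":0},{"gripper":0.4,"dx":0,"dy":0,"dz":-0.0008,"wx":0,"wy":0,"wz":0},{"gripper":0.4,"dx":0,"dy":0,"dz":-0.0008,"wx":0,"wy":0,"wz":0},{"gripper":0.4,"dx":0,"dy":0,"dz":-0.0008,"wx":0,"wy":0,"wz":0},{"gripper":0.4,"dx":0,"dy":0,"dz":-0.0008,"wx":0,"wy":0,"wz":0}]'
```

```text
clock: 12.27
eef_pos: [585.3, 58.8, -4.5]
eef_rot: [-3.142, -0.0, 2.817]
wrist_force: [-0.0, 0.5, -0.4]
finger_gap: 48.3
finger_force: 15.0
```

```bash
python3 -m inch '[{"gripper":0.4,"dx":0,"dy":0,"dz":-0.0004,"wx":0,"wy":0,"wz":0},{"gripper":0.4,"dx":0,"dy":0,"dz":-0.0004,"wx":0,"wy":0,"wz":0},{"gripper":0.6,"dx":0,"dy":0,"dz":-0.0004,"wx":0,"wy":0,"wz":0},{"gripper":0.75,"dx":0,"dy":0,"dz":-0.0004,"wx":0,"wy":0,"wz":0},{"gripper":0.75,"dx":0,"dy":0,"dz":-0.0004,"wx":0,"wy":0,"wz":0}]'
python3 -m inch '[{"gripper":0.75,"dx":0,"dy":0,"dz":0,"wx":0,"wy":0,"wz":0},{"gripper":0.75,"dx":0,"dy":0,"dz":0.005,"wx":0,"wy":0,"wz":0},{"gripper":0.75,"dx":0,"dy":0,"dz":0.02,"wx":0,"wy":0,"wz":0},{"gripper":0.75,"dx":0,"dy":0,"dz":0.045,"wx":0,"wy":0,"wz":0},{"gripper":0.75,"dx":0,"dy":0,"dz":0.075,"wx":0,"wy":0,"wz":0}]'
python3 -m inch '[{"gripper":0.75,"dx":0.02,"dy":-0.007,"dz":0.02,"wx":0,"wy":0,"wz":0},{"gripper":0.75,"dx":0.045,"dy":-0.015,"dz":0.04,"wx":0,"wy":0,"wz":0},{"gripper":0.75,"dx":0.06,"dy":-0.02,"dz":0.05,"wx":0,"wy":0,"wz":0},{"gripper":0.75,"dx":0.06,"dy":-0.02,"dz":0.05,"wx":0,"wy":0,"wz":0},{"gripper":0.75,"dx":0.06,"dy":-0.02,"dz":0.05,"wx":0,"wy":0,"wz":0}]'
python3 -m inch '[{"gripper":0.75,"dx":0,"dy":0,"dz":0,"wx":0,"wy":0,"wz":0},{"gripper":0.75,"dx":0,"dy":0,"dz":0,"wx":0,"wy":0,"wz":0},{"gripper":0.75,"dx":0,"dy":0,"dz":0,"wx":0,"wy":0,"wz":0},{"gripper":0.75,"dx":0,"dy":0,"dz":0,"wx":0,"wy":0,"wz":0},{"gripper":0.75,"dx":0,"dy":0,"dz":0,"wx":0,"wy":0,"wz":0}]'
python3 - <<'E'
from h import *
s,im=cam('wrist','w8.png'); print(s['eef_pos'],np.degrees(s['eef_rot']))
a=np.radians(-18.5);R=np.array([[np.cos(a),-np.sin(a)],[np.sin(a),np.cos(a)]])
f=lambda M,z:w2px('wrist',s,np.c_[np.array(M,float)@R.T+[586,59],[z]*len(M)]).round(1)
C=f([[45,25],[45,-25],[-45,-25],[-45,25]],18); print('exp board',C.tolist())
x0,y0=(C.min(0)-25).astype(int);x1,y1=(C.max(0)+25).astype(int); print(x0,y0,x1,y1)
sat=im.max(2).astype(int)-im.min(2)
q=((im.max(2)<48)|((sat>50)&(im[...,0]+30<im[...,2]))).astype(np.uint8)*255
m=np.zeros_like(q); m[y0:y1,x0:x1]=q[y0:y1,x0:x1]
m=cv2.morphologyEx(cv2.morphologyEx(m,cv2.MORPH_CLOSE,np.ones((7,7))),cv2.MORPH_OPEN,np.ones((21,21)))
c=max(cv2.findContours(m,0,cv2.CHAIN_APPROX_NONE)[0],key=cv2.contourArea)
r=cv2.minAreaRect(px2w('wrist',s,c.reshape(-1,2),18)[:,:2].astype(np.float32)); print('board',cv2.boundingRect(c),r,'local',(np.array(r[0])-[586,59])@R)
E
```

```text
clock: 12.68
eef_pos: [585.3, 58.8, -5.0]
eef_rot: [-3.142, -0.0, 2.817]
wrist_force: [0.6, 0.1, -0.4]
finger_gap: 65.2
finger_force: 0.0
clock: 13.1
eef_pos: [584.4, 58.7, 70.0]
eef_rot: [-3.141, -0.003, 2.817]
wrist_force: [-0.9, 0.1, 0.1]
finger_gap: 70.4
finger_force: 0.0
clock: 13.52
eef_pos: [645.4, 38.6, 120.2]
eef_rot: [3.141, 0.0, 2.816]
wrist_force: [-0.3, -0.4, -0.5]
finger_gap: 70.3
finger_force: 0.0
clock: 13.93
eef_pos: [645.1, 38.9, 120.0]
eef_rot: [-3.141, -0.0, 2.817]
wrist_force: [-1.1, 0.0, -0.6]
finger_gap: 70.2
finger_force: 0.0
[645.0508703   38.94311831 119.95968292] [-1.79993983e+02 -1.54546258e-02  1.61392647e+02]
exp board [[311.1, 189.4], [253.6, 189.5], [251.0, 79.9], [313.3, 79.7]]
226 54 338 214
board (253, 110, 58, 88) ((600.2125854492188, 53.860206604003906), (48.1571044921875, 73.25777435302734), 71.33673095703125) local [15.10901136 -0.36446812]
```

```bash
python3 - <<'E'
from h import *
s=manip.read_state(); im=cv2.imread('pics/w8.png'); g=im.min(2).astype(float)  # flecks dark in blue
a=np.radians(-18.5);R=np.array([[np.cos(a),-np.sin(a)],[np.sin(a),np.cos(a)]])
def prof(P):
    px=w2px('wrist',s,np.c_[np.array(P)@R.T+[586,59],[18.]*len(P)]).astype(np.float32)
    return cv2.remap(g.astype(np.float32),px[:,0].reshape(1,-1),px[:,1].reshape(1,-1),1)[0]
xs=np.arange(-70,71,1.); ys=np.arange(-42,43,1.)
X=np.median([prof(np.c_[xs,0*xs+y]) for y in np.arange(-20,-15,1.)],0); X2=np.median([prof(np.c_[xs,0*xs+y]) for y in np.arange(16,21,1.)],0)
print('x@-18',dict(zip(xs.astype(int).tolist(),X.astype(int).tolist())))
print('x@+18',X2.astype(int).tolist())
for r in((-26,-14),(14,26)): print('y',r,np.median([prof(np.c_[0*ys+x,ys]) for x in np.arange(*r)],0).astype(int).tolist())
xb=np.median([prof(np.c_[xs,0*xs+y]) for y in np.arange(-8,8,1.)],0);print('x@0',xb.astype(int).tolist())
E
```

```text
x@-18 {-70: 190, -69: 190, -68: 190, -67: 191, -66: 191, -65: 190, -64: 190, -63: 190, -62: 190, -61: 190, -60: 190, -59: 190, -58: 190, -57: 191, -56: 190, -55: 191, -54: 190, -53: 190, -52: 190, -51: 190, -50: 190, -49: 190, -48: 190, -47: 189, -46: 186, -45: 174, -44: 140, -43: 88, -42: 45, -41: 32, -40: 31, -39: 28, -38: 25, -37: 25, -36: 25, -35: 27, -34: 28, -33: 24, -32: 25, -31: 24, -30: 22, -29: 17, -28: 14, -27: 15, -26: 15, -25: 13, -24: 13, -23: 11, -22: 12, -21: 12, -20: 13, -19: 12, -18: 11, -17: 14, -16: 14, -15: 11, -14: 12, -13: 12, -12: 11, -11: 12, -10: 13, -9: 11, -8: 12, -7: 13, -6: 11, -5: 14, -4: 11, -3: 9, -2: 9, -1: 10, 0: 10, 1: 8, 2: 8, 3: 11, 4: 9, 5: 9, 6: 9, 7: 8, 8: 10, 9: 9, 10: 10, 11: 7, 12: 13, 13: 8, 14: 9, 15: 10, 16: 8, 17: 11, 18: 12, 19: 20, 20: 30, 21: 37, 22: 40, 23: 43, 24: 42, 25: 42, 26: 42, 27: 43, 28: 46, 29: 44, 30: 48, 31: 46, 32: 43, 33: 35, 34: 22, 35: 11, 36: 8, 37: 11, 38: 12, 39: 11, 40: 12, 41: 18, 42: 24, 43: 23, 44: 18, 45: 32, 46: 62, 47: 93, 48: 118, 49: 138, 50: 156, 51: 162, 52: 163, 53: 163, 54: 164, 55: 164, 56: 164, 57: 
[... 1379 characters left out ...]
 17, 18, 28, 59, 97, 114, 117, 116, 116, 116, 117, 117, 117, 118, 118, 119, 119, 119, 119, 123, 143, 170]
x@0 [190, 191, 191, 191, 191, 191, 191, 191, 191, 191, 190, 185, 161, 122, 99, 97, 97, 96, 88, 81, 88, 94, 115, 158, 179, 183, 168, 114, 66, 56, 56, 56, 56, 56, 55, 56, 55, 55, 55, 56, 58, 59, 61, 59, 58, 56, 56, 56, 57, 58, 58, 59, 59, 58, 57, 56, 54, 48, 35, 27, 24, 22, 22, 21, 21, 21, 21, 23, 20, 22, 21, 20, 21, 20, 19, 19, 20, 19, 19, 19, 18, 18, 17, 18, 17, 17, 19, 20, 20, 19, 18, 19, 16, 17, 17, 18, 18, 18, 17, 16, 17, 15, 14, 13, 12, 12, 10, 8, 8, 8, 9, 7, 8, 7, 9, 16, 27, 32, 35, 36, 36, 35, 36, 37, 38, 41, 62, 108, 152, 169, 171, 171, 172, 172, 172, 172, 172, 172, 172, 172, 172]
```

The board lies flat in the seat, about 1.3 mm off along its length (near edge −43.1, far +45.8 mm in stage axes). There is time left, so I'll re-grip and nudge it to centre.

```bash
python3 -m inch '[{"gripper":0.75,"dx":-0.03,"dy":0.01,"dz":-0.01,"wx":0,"wy":0,"wz":0},{"gripper":0.75,"dx":-0.0598,"dy":0.0199,"dz":-0.03,"wx":0,"wy":0,"wz":0},{"gripper":0.75,"dx":-0.0598,"dy":0.0199,"dz":-0.06,"wx":0,"wy":0,"wz":0},{"gripper":0.75,"dx":-0.0598,"dy":0.0199,"dz":-0.085,"wx":0,"wy":0,"wz":0},{"gripper":0.75,"dx":-0.0598,"dy":0.0199,"dz":-0.095,"wx":0,"wy":0,"wz":0}]'
python3 -m inch '[{"gripper":0.75,"dx":0,"dy":0,"dz":-0.01,"wx":0,"wy":0,"wz":0},{"gripper":0.75,"dx":0,"dy":0,"dz":-0.016,"wx":0,"wy":0,"wz":0},{"gripper":0.75,"dx":0,"dy":0,"dz":-0.02,"wx":0,"wy":0,"wz":0},{"gripper":0.75,"dx":0,"dy":0,"dz":-0.02,"wx":0,"wy":0,"wz":0},{"gripper":0.75,"dx":0,"dy":0,"dz":-0.02,"wx":0,"wy":0,"wz":0}]'
```

```text
clock: 14.4
eef_pos: [583.7, 58.8, 22.2]
eef_rot: [-3.14, -0.004, 2.817]
wrist_force: [0.9, -0.3, -0.2]
finger_gap: 70.4
finger_force: 0.0
clock: 14.82
eef_pos: [586.0, 58.7, 5.8]
eef_rot: [3.141, 0.001, 2.817]
wrist_force: [-0.3, -0.7, -0.1]
finger_gap: 70.4
finger_force: 0.0
```

```bash
python3 -m inch '[{"gripper":0.75,"dx":-0.0007,"dy":0.0001,"dz":-0.004,"wx":0,"wy":0,"wz":0},{"gripper":0.75,"dx":-0.0007,"dy":0.0001,"dz":-0.008,"wx":0,"wy":0,"wz":0},{"gripper":0.75,"dx":-0.0007,"dy":0.0001,"dz":-0.01,"wx":0,"wy":0,"wz":0},{"gripper":0.75,"dx":-0.0007,"dy":0.0001,"dz":-0.01,"wx":0,"wy":0,"wz":0},{"gripper":0.6,"dx":-0.0007,"dy":0.0001,"dz":-0.01,"wx":0,"wy":0,"wz":0}]' 8
python3 -m inch '[{"gripper":0.4,"dx":0,"dy":0,"dz":0,"wx":0,"wy":0,"wz":0},{"gripper":0.4,"dx":0,"dy":0,"dz":0,"wx":0,"wy":0,"wz":0},{"gripper":0.4,"dx":0,"dy":0,"dz":0,"wx":0,"wy":0,"wz":0},{"gripper":0.4,"dx":0,"dy":0,"dz":0,"wx":0,"wy":0,"wz":0},{"gripper":0.4,"dx":0,"dy":0,"dz":0,"wx":0,"wy":0,"wz":0}]'
```

```text
clock: 15.23
eef_pos: [584.8, 58.8, -5.0]
eef_rot: [-3.142, -0.0, 2.817]
wrist_force: [-0.3, 0.4, -1.0]
finger_gap: 66.7
finger_force: 0.0
clock: 15.65
eef_pos: [584.9, 58.8, -4.8]
eef_rot: [3.141, 0.0, 2.817]
wrist_force: [0.2, 0.2, 1.0]
finger_gap: 49.3
finger_force: 8.0
```

```bash
python3 -m inch '[{"gripper":0.4,"dx":-0.0003,"dy":0.0002,"dz":0.0003,"wx":0,"wy":0,"wz":0},{"gripper":0.4,"dx":-0.0007,"dy":0.0005,"dz":0.0003,"wx":0,"wy":0,"wz":0},{"gripper":0.4,"dx":-0.0011,"dy":0.0007,"dz":0.0003,"wx":0,"wy":0,"wz":0},{"gripper":0.4,"dx":-0.0011,"dy":0.0007,"dz":0.0001,"wx":0,"wy":0,"wz":0},{"gripper":0.4,"dx":-0.0011,"dy":0.0007,"dz":0,"wx":0,"wy":0,"wz":0}]'
python3 -m inch '[{"gripper":0.4,"dx":0,"dy":0,"dz":0,"wx":0,"wy":0,"wz":0},{"gripper":0.6,"dx":0,"dy":0,"dz":0,"wx":0,"wy":0,"wz":0},{"gripper":0.75,"dx":0,"dy":0,"dz":0,"wx":0,"wy":0,"wz":0},{"gripper":0.75,"dx":0,"dy":0,"dz":0,"wx":0,"wy":0,"wz":0},{"gripper":0.75,"dx":0,"dy":0,"dz":0.003,"wx":0,"wy":0,"wz":0}]'
python3 -m inch '[{"gripper":0.75,"dx":0,"dy":0,"dz":0.012,"wx":0,"wy":0,"wz":0},{"gripper":0.75,"dx":0,"dy":0,"dz":0.035,"wx":0,"wy":0,"wz":0},{"gripper":0.75,"dx":0.02,"dy":-0.007,"dz":0.065,"wx":0,"wy":0,"wz":0},{"gripper":0.75,"dx":0.045,"dy":-0.015,"dz":0.095,"wx":0,"wy":0,"wz":0},{"gripper":0.75,"dx":0.06,"dy":-0.02,"dz":0.12,"wx":0,"wy":0,"wz":0}]'
python3 -m inch '[{"gripper":0.75,"dx":0,"dy":0,"dz":0,"wx":0,"wy":0,"wz":0},{"gripper":0.75,"dx":0,"dy":0,"dz":0,"wx":0,"wy":0,"wz":0},{"gripper":0.75,"dx":0,"dy":0,"dz":0,"wx":0,"wy":0,"wz":0},{"gripper":0.75,"dx":0,"dy":0,"dz":0,"wx":0,"wy":0,"wz":0},{"gripper":0.75,"dx":0,"dy":0,"dz":0,"wx":0,"wy":0,"wz":0}]'
cat > e.py <<'E'
from h import *
s,im=cam('wrist','w9.png'); g=im.min(2).astype(np.float32); print(s['eef_pos'])
a=np.radians(-18.5);R=np.array([[np.cos(a),-np.sin(a)],[np.sin(a),np.cos(a)]])
def prof(P):
    px=w2px('wrist',s,np.c_[np.array(P)@R.T+[586,59],[18.]*len(P)]).astype(np.float32)
    return cv2.remap(g,px[:,0].reshape(1,-1),px[:,1].reshape(1,-1),1)[0]
xs=np.arange(-60,61,.5)
def edge(x,v):  # strongest step
    d=np.abs(np.gradient(cv2.GaussianBlur(v.reshape(1,-1),(5,1),0)[0])); k=d.argmax(); return x[k],round(float(d[k]),1)
for lo,hi in((-49,-38),(40,49.5)):
    x=np.arange(lo,hi,.25); print('x',lo,[edge(x,np.median([prof(np.c_[x,0*x+y]) for y in np.arange(c-2,c+3,1.)],0)) for c in(-18,18)])
for lo,hi in((-30,-20),(20,30)):
    y=np.arange(lo,hi,.25); print('y',lo,[edge(y,np.median([prof(np.c_[0*y+x,y]) for x in np.arange(c-4,c+5,1.)],0)) for c in(-20,20)])
for lo,hi in((-62,-53),(53,62)):
    x=np.arange(lo,hi,.25); print('bar outer',edge(x,np.median([prof(np.c_[x,0*x+y]) for y in np.arange(-6,7,1.)],0)))
E
python3 e.py
```

```text
clock: 16.07
eef_pos: [583.6, 59.6, -4.8]
eef_rot: [-3.142, -0.0, 2.817]
wrist_force: [-2.3, 0.9, 3.5]
finger_gap: 49.2
finger_force: 8.0
clock: 16.48
eef_pos: [583.4, 59.4, -2.3]
eef_rot: [-3.141, -0.001, 2.817]
wrist_force: [-0.1, -0.6, 0.2]
finger_gap: 69.6
finger_force: 0.0
clock: 16.9
eef_pos: [645.4, 38.9, 122.0]
eef_rot: [3.141, 0.003, 2.816]
wrist_force: [-0.2, 0.7, 0.4]
finger_gap: 71.1
finger_force: 0.0
clock: 17.32
eef_pos: [642.9, 39.7, 117.2]
eef_rot: [-3.141, -0.002, 2.817]
wrist_force: [0.3, 0.2, 0.1]
finger_gap: 70.4
finger_force: 0.0
[642.90253292  39.74225499 117.2450601 ]
x -49 [(np.float64(-44.25), 15.8), (np.float64(-44.5), 15.3)]
x 40 [(np.float64(44.0), 8.7), (np.float64(43.75), 9.5)]
y -30 [(np.float64(-24.25), 8.0), (np.float64(-24.5), 7.6)]
y 20 [(np.float64(24.75), 11.9), (np.float64(24.5), 9.3)]
bar outer (np.float64(-57.5), 10.3)
bar outer (np.float64(56.5), 11.4)
```

Board centred to about 0.3 mm. Next, the weight: I'll move near it and locate it with the wrist camera.

```bash
python3 -m inch '[{"gripper":0.75,"dx":-0.002,"dy":-0.025,"dz":0.005,"wx":0,"wy":0,"wz":0},{"gripper":0.75,"dx":-0.005,"dy":-0.055,"dz":0.01,"wx":0,"wy":0,"wz":0},{"gripper":0.75,"dx":-0.008,"dy":-0.085,"dz":0.013,"wx":0,"wy":0,"wz":0},{"gripper":0.75,"dx":-0.011,"dy":-0.115,"dz":0.013,"wx":0,"wy":0,"wz":0},{"gripper":0.75,"dx":-0.014,"dy":-0.145,"dz":0.013,"wx":0,"wy":0,"wz":0}]'
python3 -m inch '[{"gripper":0.75,"dx":-0.002,"dy":-0.03,"dz":0,"wx":0,"wy":0,"wz":0},{"gripper":0.75,"dx":-0.005,"dy":-0.06,"dz":0,"wx":0,"wy":0,"wz":0},{"gripper":0.75,"dx":-0.008,"dy":-0.09,"dz":0,"wx":0,"wy":0,"wz":0},{"gripper":0.75,"dx":-0.01,"dy":-0.108,"dz":0,"wx":0,"wy":0,"wz":0},{"gripper":0.75,"dx":-0.01,"dy":-0.108,"dz":0,"wx":0,"wy":0,"wz":0}]'
python3 -m inch '[{"gripper":0.75,"dx":0,"dy":0,"dz":0,"wx":0,"wy":0,"wz":0},{"gripper":0.75,"dx":0,"dy":0,"dz":0,"wx":0,"wy":0,"wz":0},{"gripper":0.75,"dx":0,"dy":0,"dz":0,"wx":0,"wy":0,"wz":0},{"gripper":0.75,"dx":0,"dy":0,"dz":0,"wx":0,"wy":0,"wz":0},{"gripper":0.75,"dx":0,"dy":0,"dz":0,"wx":0,"wy":0,"wz":0}]'
cat > wt.py <<'E'
from h import *
from scipy.optimize import least_squares
s,im=cam('wrist','w10.png'); print(s['eef_pos'],np.degrees(s['eef_rot']))
print('guess body/knob px',w2px('wrist',s,[[614,-218,0],[614,-218,38],[614,-218,70]]).round(0).tolist())
u,v=w2px('wrist',s,[[614,-218,40]])[0].astype(int)
m0=(im.max(2)<45).astype(np.uint8)*255; m=np.zeros_like(m0); b=80
m[max(v-b,0):v+b,u-b:u+b]=m0[max(v-b,0):v+b,u-b:u+b]
m=cv2.morphologyEx(m,cv2.MORPH_OPEN,np.ones((5,5)))
for c in cv2.findContours(m,0,cv2.CHAIN_APPROX_NONE)[0]:
    if cv2.contourArea(c)>150: print(cv2.contourArea(c),cv2.boundingRect(c))
g=cv2.resize(im[max(v-70,0):v+70,u-70:u+70].max(2),(47,47),interpolation=cv2.INTER_AREA)
print(u,v); print('\n'.join(''.join('#+-. '[min(int(p)//30,4)] for p in r) for r in g))
E
python3 wt.py
```

```text
clock: 17.78
eef_pos: [629.2, -106.6, 131.0]
eef_rot: [-3.142, -0.0, 2.817]
wrist_force: [0.8, 0.2, -0.3]
finger_gap: 70.5
finger_force: 0.0
clock: 18.2
eef_pos: [618.7, -216.8, 130.5]
eef_rot: [-3.141, -0.001, 2.813]
wrist_force: [-0.1, 0.5, -0.2]
finger_gap: 70.5
finger_force: 0.0
clock: 18.62
eef_pos: [619.9, -212.6, 131.2]
eef_rot: [3.142, 0.0, 2.818]
wrist_force: [-0.5, 0.6, -0.0]
finger_gap: 70.7
finger_force: 0.0
[ 619.89062355 -212.61494103  131.17120599] [1.79999610e+02 8.16829902e-04 1.61446752e+02]
guess body/knob px [[275.0, 197.0], [274.0, 207.0], [273.0, 218.0]]
244.0 (203, 262, 15, 25)
1409.5 (250, 182, 46, 48)
273 207
-----------------------------------------..  ..
-----------------------------------------..  ..
-----------------------------------------..  ..
-----------------------------------------..    
-----------------------------------------...   
-------.--------------.------------------...   
----------------------.------------------...   
..----------+---------.------------------....  
.--------------------..------------------....  
---------------------..---
[... 1097 characters left out ...]
+++----++....       ....   .
 ................  -++++-++..        ..........
 ................  .--+++-.     ...  ..........
  ...............  .....     ......  ..........
  ................        .........   .........
.  .............      ..............  .........
.  ..........        ...........   .  .........
.----.....      ...  ..........        ........
---++..      ......  ...........   ..  ........
---+#.   ...........  ...........  ..  ........
---##...............  ................ ........
--+##-..............   ...............  .......
--###-...............  ...............  .....  
-+###-...............  ................  .     
-####-................  ...............      ..
```

```bash
cat > fit.py <<'E'
from h import *
import sys
s,im=cam('wrist'); print(s['eef_pos'],np.degrees(s['eef_rot'])[2])
gr=cv2.GaussianBlur(im,(3,3),0).max(2).astype(np.float32)
t=np.linspace(0,2*np.pi,48,endpoint=False); ci=np.c_[np.cos(t),np.sin(t)]
body=[(22,0),(22,38)]; knob=[(8,38),(8,52),(13,54),(13,68),(9,73)]
def sil(x,y,parts):
    P=np.vstack([np.c_[ci*r+[x,y],np.full(48,z)] for r,z in parts]); return cv2.convexHull(w2px('wrist',s,P).astype(np.float32)).reshape(-1,2)
def score(x,y):
    m=np.zeros(gr.shape,np.uint8)
    for p in(body,knob): cv2.fillPoly(m,[np.round(sil(x,y,p)*8).astype(np.int32)],255,shift=3)
    k=np.ones((3,3),np.uint8)
    out=(cv2.dilate(m,k,iterations=3)>0)&(cv2.dilate(m,k)==0); inn=(m>0)&(cv2.erode(m,k,iterations=3)==0)
    return gr[out].mean()-gr[inn].mean()
x0,y0=float(sys.argv[1]),float(sys.argv[2])
for st,n in((2,8),(.5,5)):
    G=[(score(x0+i*st,y0+j*st),x0+i*st,y0+j*st) for i in range(-n,n+1) for j in range(-n,n+1)]; b,x0,y0=max(G)
print(b,x0,y0,'2nd',sorted(G)[-5:])
E
python3 fit.py 614 -218
```

```text
[ 619.87084545 -212.78701973  131.1629463 ] 161.43386032464488
47.928425 619.5 -221.5 2nd [(np.float32(47.25325), 620.0, -222.5), (np.float32(47.285316), 619.0, -221.5), (np.float32(47.395393), 619.5, -222.0), (np.float32(47.559498), 620.5, -222.0), (np.float32(47.928425), 619.5, -221.5)]
```

Fit puts the weight at (619.7, −221.7), agreeing with the top view to a few mm. I'll descend astride the knob.

```bash
python3 -m inch '[{"gripper":0.75,"dx":0,"dy":-0.004,"dz":-0.01,"wx":0,"wy":0,"wz":0},{"gripper":0.75,"dx":0,"dy":-0.009,"dz":-0.025,"wx":0,"wy":0,"wz":0},{"gripper":0.75,"dx":0,"dy":-0.009,"dz":-0.045,"wx":0,"wy":0,"wz":0},{"gripper":0.75,"dx":0,"dy":-0.009,"dz":-0.06,"wx":0,"wy":0,"wz":0},{"gripper":0.75,"dx":0,"dy":-0.009,"dz":-0.065,"wx":0,"wy":0,"wz":0}]'
python3 -m inch '[{"gripper":0.75,"dx":0,"dy":0,"dz":0,"wx":0,"wy":0,"wz":0},{"gripper":0.75,"dx":0,"dy":0,"dz":0,"wx":0,"wy":0,"wz":0},{"gripper":0.75,"dx":0,"dy":0,"dz":0,"wx":0,"wy":0,"wz":0},{"gripper":0.75,"dx":0,"dy":0,"dz":0,"wx":0,"wy":0,"wz":0},{"gripper":0.75,"dx":0,"dy":0,"dz":0,"wx":0,"wy":0,"wz":0}]'
python3 fit.py 619.5 -221.5
```

```text
clock: 19.13
eef_pos: [618.4, -222.3, 62.7]
eef_rot: [3.141, -0.004, 2.816]
wrist_force: [-0.3, 0.5, -0.3]
finger_gap: 70.4
finger_force: 0.0
clock: 19.55
eef_pos: [620.0, -222.6, 67.0]
eef_rot: [-3.141, 0.001, 2.817]
wrist_force: [0.6, 0.1, 0.9]
finger_gap: 70.5
finger_force: 0.0
[ 620.03725289 -222.63162379   66.96456201] 161.38549994931518
50.3842 620.0 -221.5 2nd [(np.float32(49.431496), 619.5, -220.5), (np.float32(49.431908), 619.5, -221.5), (np.float32(49.570347), 619.5, -221.0), (np.float32(49.761658), 619.5, -222.0), (np.float32(50.3842), 620.0, -221.5)]
```

```bash
python3 -m inch '[{"gripper":0.75,"dx":0,"dy":0.001,"dz":-0.01,"wx":0,"wy":0,"wz":0},{"gripper":0.75,"dx":0,"dy":0.001,"dz":-0.022,"wx":0,"wy":0,"wz":0},{"gripper":0.75,"dx":0,"dy":0.001,"dz":-0.033,"wx":0,"wy":0,"wz":0},{"gripper":0.75,"dx":0,"dy":0.001,"dz":-0.039,"wx":0,"wy":0,"wz":0},{"gripper":0.75,"dx":0,"dy":0.001,"dz":-0.039,"wx":0,"wy":0,"wz":0}]'
python3 -m inch '[{"gripper":0.7,"dx":0,"dy":0,"dz":0,"wx":0,"wy":0,"wz":0},{"gripper":0.6,"dx":0,"dy":0,"dz":0,"wx":0,"wy":0,"wz":0},{"gripper":0.5,"dx":0,"dy":0,"dz":0,"wx":0,"wy":0,"wz":0},{"gripper":0.4,"dx":0,"dy":0,"dz":0,"wx":0,"wy":0,"wz":0},{"gripper":0.35,"dx":0,"dy":0,"dz":0,"wx":0,"wy":0,"wz":0}]' 40
python3 -m inch '[{"gripper":0.3,"dx":0,"dy":0,"dz":0,"wx":0,"wy":0,"wz":0},{"gripper":0.2,"dx":0,"dy":0,"dz":0,"wx":0,"wy":0,"wz":0},{"gripper":0.15,"dx":0,"dy":0,"dz":0,"wx":0,"wy":0,"wz":0},{"gripper":0.15,"dx":0,"dy":0,"dz":0,"wx":0,"wy":0,"wz":0},{"gripper":0.15,"dx":0,"dy":0,"dz":0,"wx":0,"wy":0,"wz":0}]'
```

```text
clock: 20.02
eef_pos: [618.6, -221.1, 24.5]
eef_rot: [3.141, -0.004, 2.817]
wrist_force: [-1.1, -0.5, -0.4]
finger_gap: 70.7
finger_force: 0.0
clock: 20.43
eef_pos: [619.9, -221.6, 27.5]
eef_rot: [-3.142, 0.001, 2.817]
wrist_force: [-0.2, -0.2, -0.5]
finger_gap: 42.4
finger_force: 0.0
clock: 20.85
eef_pos: [619.8, -221.4, 27.2]
eef_rot: [3.141, 0.0, 2.817]
wrist_force: [0.6, 1.5, 1.4]
finger_gap: 24.9
finger_force: 40.0
```

Weight gripped at the knob. I'll lift it and carry it over the sample.

```bash
python3 -m inch '[{"gripper":0.15,"dx":0,"dy":0,"dz":0.003,"wx":0,"wy":0,"wz":0},{"gripper":0.15,"dx":0,"dy":0,"dz":0.01,"wx":0,"wy":0,"wz":0},{"gripper":0.15,"dx":0,"dy":0,"dz":0.022,"wx":0,"wy":0,"wz":0},{"gripper":0.15,"dx":0,"dy":0,"dz":0.037,"wx":0,"wy":0,"wz":0},{"gripper":0.15,"dx":0,"dy":0,"dz":0.05,"wx":0,"wy":0,"wz":0}]'
python3 -m inch '[{"gripper":0.15,"dx":-0.001,"dy":0.008,"dz":0.008,"wx":0,"wy":0,"wz":0},{"gripper":0.15,"dx":-0.003,"dy":0.025,"dz":0.01,"wx":0,"wy":0,"wz":0},{"gripper":0.15,"dx":-0.006,"dy":0.05,"dz":0.01,"wx":0,"wy":0,"wz":0},{"gripper":0.15,"dx":-0.009,"dy":0.075,"dz":0.01,"wx":0,"wy":0,"wz":0},{"gripper":0.15,"dx":-0.012,"dy":0.1,"dz":0.01,"wx":0,"wy":0,"wz":0}]'
python3 -m inch '[{"gripper":0.15,"dx":-0.003,"dy":0.025,"dz":0,"wx":0,"wy":0,"wz":0},{"gripper":0.15,"dx":-0.006,"dy":0.05,"dz":0,"wx":0,"wy":0,"wz":0},{"gripper":0.15,"dx":-0.009,"dy":0.075,"dz":0,"wx":0,"wy":0,"wz":0},{"gripper":0.15,"dx":-0.012,"dy":0.1,"dz":0,"wx":0,"wy":0,"wz":0},{"gripper":0.15,"dx":-0.015,"dy":0.125,"dz":0,"wx":0,"wy":0,"wz":0}]'
python3 -m inch '[{"gripper":0.15,"dx":-0.003,"dy":0.022,"dz":0,"wx":0,"wy":0,"wz":0},{"gripper":0.15,"dx":-0.005,"dy":0.04,"dz":0,"wx":0,"wy":0,"wz":0},{"gripper":0.15,"dx":-0.006,"dy":0.05,"dz":0,"wx":0,"wy":0,"wz":0},{"gripper":0.15,"dx":-0.007,"dy":0.055,"dz":0,"wx":0,"wy":0,"wz":0},{"gripper":0.15,"dx":-0.007,"dy":0.055,"dz":0,"wx":0,"wy":0,"wz":0}]'
python3 -m inch '[{"gripper":0.15,"dx":0,"dy":0,"dz":0,"wx":0,"wy":0,"wz":0},{"gripper":0.15,"dx":0,"dy":0,"dz":0,"wx":0,"wy":0,"wz":0},{"gripper":0.15,"dx":0,"dy":0,"dz":0,"wx":0,"wy":0,"wz":0},{"gripper":0.15,"dx":0,"dy":0,"dz":0,"wx":0,"wy":0,"wz":0},{"gripper":0.15,"dx":0,"dy":0,"dz":0,"wx":0,"wy":0,"wz":0}]'
```

```text
clock: 21.27
eef_pos: [619.8, -221.6, 78.7]
eef_rot: [-3.141, 0.0, 2.817]
wrist_force: [0.6, -0.4, -5.3]
finger_gap: 24.8
finger_force: 40.0
clock: 21.68
eef_pos: [606.8, -119.0, 86.7]
eef_rot: [3.141, -0.001, 2.817]
wrist_force: [1.0, 0.4, -4.9]
finger_gap: 24.6
finger_force: 40.0
clock: 22.1
eef_pos: [591.5, 6.1, 86.8]
eef_rot: [-3.142, -0.001, 2.817]
wrist_force: [0.7, -0.6, -6.2]
finger_gap: 25.2
finger_force: 40.0
clock: 22.52
eef_pos: [585.2, 59.5, 87.0]
eef_rot: [-3.141, -0.0, 2.818]
wrist_force: [0.1, 0.2, -5.2]
finger_gap: 25.4
finger_force: 40.0
clock: 22.93
eef_pos: [585.8, 58.0, 87.1]
eef_rot: [-3.142, -0.0, 2.816]
wrist_force: [0.0, -0.9, -5.7]
finger_gap: 25.5
finger_force: 40.0
```

```bash
python3 -m inch '[{"gripper":0.15,"dx":-0.0002,"dy":0.0013,"dz":-0.006,"wx":0,"wy":0,"wz":0},{"gripper":0.15,"dx":-0.0002,"dy":0.0013,"dz":-0.014,"wx":0,"wy":0,"wz":0},{"gripper":0.15,"dx":-0.0002,"dy":0.0013,"dz":-0.022,"wx":0,"wy":0,"wz":0},{"gripper":0.15,"dx":-0.0002,"dy":0.0013,"dz":-0.029,"wx":0,"wy":0,"wz":0},{"gripper":0.15,"dx":-0.0002,"dy":0.0013,"dz":-0.034,"wx":0,"wy":0,"wz":0}]'
python3 -m inch '[{"gripper":0.15,"dx":0,"dy":0,"dz":-0.002,"wx":0,"wy":0,"wz":0},{"gripper":0.15,"dx":0,"dy":0,"dz":-0.003,"wx":0,"wy":0,"wz":0},{"gripper":0.15,"dx":0,"dy":0,"dz":-0.004,"wx":0,"wy":0,"wz":0},{"gripper":0.15,"dx":0,"dy":0,"dz":-0.004,"wx":0,"wy":0,"wz":0},{"gripper":0.15,"dx":0,"dy":0,"dz":-0.004,"wx":0,"wy":0,"wz":0}]'
```

```text
clock: 23.35
eef_pos: [585.0, 59.8, 51.5]
eef_rot: [-3.141, -0.002, 2.817]
wrist_force: [0.5, 0.2, -6.3]
finger_gap: 25.2
finger_force: 40.0
clock: 23.77
eef_pos: [585.7, 59.8, 49.4]
eef_rot: [3.141, 0.0, 2.817]
wrist_force: [-1.0, -0.1, -5.6]
finger_gap: 24.9
finger_force: 40.0
```

```bash
python3 -m inch '[{"gripper":0.15,"dx":0,"dy":-0.0004,"dz":-0.001,"wx":0,"wy":0,"wz":0},{"gripper":0.15,"dx":0,"dy":-0.0004,"dz":-0.002,"wx":0,"wy":0,"wz":0},{"gripper":0.15,"dx":0,"dy":-0.0004,"dz":-0.003,"wx":0,"wy":0,"wz":0},{"gripper":0.15,"dx":0,"dy":-0.0004,"dz":-0.003,"wx":0,"wy":0,"wz":0},{"gripper":0.15,"dx":0,"dy":-0.0004,"dz":-0.003,"wx":0,"wy":0,"wz":0}]'
python3 -m inch '[{"gripper":0.15,"dx":0,"dy":0,"dz":-0.0002,"wx":0,"wy":0,"wz":0},{"gripper":0.15,"dx":0,"dy":0,"dz":-0.0004,"wx":0,"wy":0,"wz":0},{"gripper":0.15,"dx":0,"dy":0,"dz":-0.0006,"wx":0,"wy":0,"wz":0},{"gripper":0.15,"dx":0,"dy":0,"dz":-0.0006,"wx":0,"wy":0,"wz":0},{"gripper":0.15,"dx":0,"dy":0,"dz":-0.0006,"wx":0,"wy":0,"wz":0}]'
```

```text
clock: 24.18
eef_pos: [585.5, 59.4, 46.0]
eef_rot: [-3.142, -0.0, 2.817]
wrist_force: [-1.3, 0.5, -6.0]
finger_gap: 24.9
finger_force: 40.0
clock: 24.6
eef_pos: [585.5, 59.4, 45.5]
eef_rot: [-3.142, 0.0, 2.817]
wrist_force: [-0.1, 0.5, -6.1]
finger_gap: 24.8
finger_force: 40.0
```

```bash
python3 -m inch '[{"gripper":0.15,"dx":0,"dy":0,"dz":-0.0002,"wx":0,"wy":0,"wz":0},{"gripper":0.15,"dx":0,"dy":0,"dz":-0.0004,"wx":0,"wy":0,"wz":0},{"gripper":0.15,"dx":0,"dy":0,"dz":-0.0005,"wx":0,"wy":0,"wz":0},{"gripper":0.15,"dx":0,"dy":0,"dz":-0.0005,"wx":0,"wy":0,"wz":0},{"gripper":0.15,"dx":0,"dy":0,"dz":-0.0005,"wx":0,"wy":0,"wz":0}]'
```

```text
clock: 25.02
eef_pos: [585.6, 59.4, 45.2]
eef_rot: [3.142, 0.0, 2.817]
wrist_force: [-1.0, -1.0, -3.4]
finger_gap: 24.7
finger_force: 40.0
```

Contact begins (−5.5 → −3.4 N). A little more, until the load is off the wrist.

```bash
python3 -m inch '[{"gripper":0.15,"dx":0,"dy":0,"dz":-0.0001,"wx":0,"wy":0,"wz":0},{"gripper":0.15,"dx":0,"dy":0,"dz":-0.0002,"wx":0,"wy":0,"wz":0},{"gripper":0.15,"dx":0,"dy":0,"dz":-0.0002,"wx":0,"wy":0,"wz":0},{"gripper":0.15,"dx":0,"dy":0,"dz":-0.0002,"wx":0,"wy":0,"wz":0},{"gripper":0.15,"dx":0,"dy":0,"dz":-0.0002,"wx":0,"wy":0,"wz":0}]'
```

```text
clock: 25.43
eef_pos: [585.7, 59.4, 45.2]
eef_rot: [3.141, 0.001, 2.817]
wrist_force: [-2.8, -1.0, 4.2]
finger_gap: 25.1
finger_force: 40.0
```

```bash
python3 -m inch '[{"gripper":0.15,"dx":0,"dy":0,"dz":0.0001,"wx":0,"wy":0,"wz":0},{"gripper":0.15,"dx":0,"dy":0,"dz":0.0001,"wx":0,"wy":0,"wz":0},{"gripper":0.35,"dx":0,"dy":0,"dz":0.0001,"wx":0,"wy":0,"wz":0},{"gripper":0.5,"dx":0,"dy":0,"dz":0.0001,"wx":0,"wy":0,"wz":0},{"gripper":0.7,"dx":0,"dy":0,"dz":0.0001,"wx":0,"wy":0,"wz":0}]' 10
python3 -m inch '[{"gripper":0.7,"dx":0,"dy":0,"dz":0,"wx":0,"wy":0,"wz":0},{"gripper":0.7,"dx":0,"dy":0,"dz":0,"wx":0,"wy":0,"wz":0},{"gripper":0.7,"dx":0,"dy":0,"dz":0,"wx":0,"wy":0,"wz":0},{"gripper":0.7,"dx":0,"dy":0,"dz":0.005,"wx":0,"wy":0,"wz":0},{"gripper":0.7,"dx":0,"dy":0,"dz":0.015,"wx":0,"wy":0,"wz":0}]'
python3 -m inch '[{"gripper":0.7,"dx":0,"dy":0,"dz":0.015,"wx":0,"wy":0,"wz":0},{"gripper":0.7,"dx":0,"dy":0,"dz":0.035,"wx":0,"wy":0,"wz":0},{"gripper":0.7,"dx":0,"dy":0,"dz":0.055,"wx":0,"wy":0,"wz":0},{"gripper":0.7,"dx":0,"dy":0,"dz":0.075,"wx":0,"wy":0,"wz":0},{"gripper":0.7,"dx":0,"dy":0,"dz":0.085,"wx":0,"wy":0,"wz":0}]'
python3 -m inch '[{"gripper":0.7,"dx":0.015,"dy":-0.005,"dz":0,"wx":0,"wy":0,"wz":0},{"gripper":0.7,"dx":0.03,"dy":-0.01,"dz":0,"wx":0,"wy":0,"wz":0},{"gripper":0.7,"dx":0.04,"dy":-0.014,"dz":0,"wx":0,"wy":0,"wz":0},{"gripper":0.7,"dx":0.04,"dy":-0.014,"dz":0,"wx":0,"wy":0,"wz":0},{"gripper":0.7,"dx":0.04,"dy":-0.014,"dz":0,"wx":0,"wy":0,"wz":0}]'
python3 -m inch '[{"gripper":0.7,"dx":0,"dy":0,"dz":0,"wx":0,"wy":0,"wz":0},{"gripper":0.7,"dx":0,"dy":0,"dz":0,"wx":0,"wy":0,"wz":0},{"gripper":0.7,"dx":0,"dy":0,"dz":0,"wx":0,"wy":0,"wz":0},{"gripper":0.7,"dx":0,"dy":0,"dz":0,"wx":0,"wy":0,"wz":0},{"gripper":0.7,"dx":0,"dy":0,"dz":0,"wx":0,"wy":0,"wz":0}]'
python3 e.py
python3 - <<'E'
from h import *
s=manip.read_state(); im=cv2.imread('pics/w9.png')
u,v=w2px('wrist',s,[[585.8,59.2,40]])[0].astype(int); print(u,v,w2px('wrist',s,[[585.8,59.2,18],[585.8,59.2,91]]).round(0).tolist())
g=cv2.resize(im[max(v-90,0):v+90,u-80:u+80].max(2),(64,60),interpolation=cv2.INTER_AREA)
print('\n'.join(''.join('@#*+=-.  '[min(int(p)//24,8)] for p in r) for r in g))
E
```

```text
clock: 25.85
eef_pos: [585.5, 59.4, 44.7]
eef_rot: [-3.142, -0.0, 2.817]
wrist_force: [0.4, -1.3, 0.2]
finger_gap: 42.3
finger_force: 0.0
clock: 26.27
eef_pos: [584.9, 59.4, 59.5]
eef_rot: [-3.141, -0.002, 2.817]
wrist_force: [-0.1, 0.2, -0.7]
finger_gap: 65.7
finger_force: 0.0
clock: 26.68
eef_pos: [586.4, 59.4, 148.4]
eef_rot: [3.14, 0.004, 2.817]
wrist_force: [-0.7, -0.1, 0.8]
finger_gap: 65.7
finger_force: 0.0
clock: 27.1
eef_pos: [625.2, 45.3, 144.6]
eef_rot: [-3.141, -0.001, 2.816]
wrist_force: [0.8, -0.1, 0.2]
finger_gap: 66.0
finger_force: 0.0
clock: 27.52
eef_pos: [625.4, 45.5, 145.1]
eef_rot: [3.142, 0.0, 2.817]
wrist_force: [-0.2, 0.3, 0.2]
finger_gap: 65.5
finger_force: 0.0
[625.36915063  45.5257152  145.06014054]
x -49 [(np.float64(-44.5), 9.5), (np.float64(-45.0), 11.7)]
x 40 [(np.float64(43.5), 10.8), (np.float64(44.25), 10.3)]
y -30 [(np.float64(-24.25), 7.5), (np.float64(-24.0), 6.3)]
y 20 [(np.float64(24.75), 8.4), (np.float64(24.5), 8.8)]
bar outer (np.float64(-57.75), 8.5)
bar outer (np.float64(57.5), 7.0)
282 160 [[282.0, 157.0], [282.0, 170.0]]
======++=====+++=
[... 3182 characters left out ...]
            ............                .--..-----
==========-                                           .--..-----
==========-     .                                     .-=-.-----
==========.   .-=-                             .-.    .-==..----
==========-   .=+-                             -=-    .===-.==--
==========-    ...                              .     -====.-=--
==========-                                           -====-.---
==========-.                                          -====-.---
-==========------....-------------------.------------=======.---
--==========--..--==.-==================--==================-.--
--======------======--==================-.==================-.--
```

The camera data show the board centred to within about 0.5 mm after the placing. The weight stands upright on its middle, and the gripper is clear.

```bash
python3 -c "
from cell import manip
print(manip.sign_off())"
```

```text
the job is handed in; nothing more can be done
None
```

I handed the job in at about 27.6 s: the sample board lies pattern up within about 0.5 mm of the seat's centre, and the weight stands on its middle (position judged from the arm's readings and a coarse camera view), set down with under about 10 N of contact force.

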